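Decant the laundry tablets and shut the box

TASK

Tip the five laundry tablets out of the mug into the open storage box so that all of them end up in it. Then stand the empty mug upright in the drip tray with the other mug, setting it down gently, and shut the lid of the box fully so the tablets keep dry. Leave everything else where it is.

Things in the scene. Friction and masses are not known exactly. Their poses are not given: they have to be found in the camera images.
- mug: mug holding the tablets: white stoneware, 240 g, 90 mm high, outside diameter 64 mm at the foot growing evenly to 71 mm at the rim, wall 3.5 mm, floor 4.5 mm. Origin: centre of its underside; z up its axis; handle along its +y. It starts upright left or right of the box, handle roughly to the robot. Tablets slide out once tipped to 125 degrees; a stubborn one needs up to 150 or a shake
- mug_rim (a point): centre of the mouth of that mug, on its axis, 90 mm above its underside
- mug_handle (a point): middle of that mug's loop handle (9 mm round bar), 62 mm from the axis along the mug's +y and 46 mm up. The loop runs from 20 to 72 mm height and reaches 67 mm from the axis
- tablet1: pressed laundry tablet, a rounded square block 24 x 24 x 15 mm of about 15 g, white with a pale blue-grey top layer; origin at its centre. At the start all five lie loosely stacked in the mug, reaching about 50 mm above the worktop
- tablet2: pressed laundry tablet, a rounded square block 24 x 24 x 15 mm of about 15 g, white with a pale blue-grey top layer; origin at its centre. At the start all five lie loosely stacked in the mug, reaching about 50 mm above the worktop
- tablet3: pressed laundry tablet, a rounded square block 24 x 24 x 15 mm of about 15 g, white with a pale blue-grey top layer; origin at its centre. At the start all five lie loosely stacked in the mug, reaching about 50 mm above the worktop
- tablet4: pressed laundry tablet, a rounded square block 24 x 24 x 15 mm of about 15 g, white with a pale blue-grey top layer; origin at its centre. At the start all five lie loosely stacked in the mug, reaching about 50 mm above the worktop
- tablet5: pressed laundry tablet, a rounded square block 24 x 24 x 15 mm of about 15 g, white with a pale blue-grey top layer; origin at its centre. At the start all five lie loosely stacked in the mug, reaching about 50 mm above the worktop
- box: storage box for the tablets: white enamelled steel, fixed, 160 mm (x) x 200 mm (y) outside, 110 mm high, wall and floor 4 mm, open on top, with a wooden flap lid hinged on its far (+x) top edge. Origin at the centre of its underside, z up; yaw within about 0.2 rad of the robot's axes
- lid (a joint): angle of the box's wooden lid in rad: 0 = shut flat on the box, growing as it opens up and away from the robot; it starts open at 1.7 to 1.95 (1.57 = upright, stop at 2.0). Stiff hinge: the lid stays where it is left; about 2 N at its free edge moves it. Lid 160 mm (from hinge to free edge) x 200 mm x 10 mm, 160 g
- lid_hinge (a point): middle of the lid's hinge line, which runs along the box's y axis, at the box's far top edge (80 mm from the box's centre along its +x, 110 mm up)
- lid_handle (a point): in the black knob on the lid's outer face, 130 mm from the hinge and in the middle of its width; knob 28 mm across, standing 43 mm out of the lid. This point is 35 mm out of the lid's face
- tray: shallow aluminium drip tray, fixed, 200 mm (x) x 260 mm (y) outside, floor 4 mm thick, rim 20 mm high (its rolled edge to 23 mm), inside 192 x 252 mm. Origin at the centre of its underside, z up. It lies on the other side of the box from the mug. The half towards its -y is free; the other mug stands in the half towards its +y
- other_mug: empty mug of the same kind and size (origin likewise), standing in the tray. Bystander: do not disturb.
- soap: Bystander: do not disturb. Bar of soap 75 x 50 x 26 mm; origin at the centre of its underside
- brush: Bystander: do not disturb. Wooden brush 180 mm long, 42 mm wide, 20 mm high, lying behind the box; origin at the middle of its length, at its underside
- conditioner: Bystander: do not disturb. Upright white bottle 76 mm across, 198 mm high, far back at the left; origin at the centre of its underside
- spray: Bystander: do not disturb. Upright trigger spray bottle 68 mm across, 217 mm high, far back at the right; origin at the centre of its underside
- peg1: Bystander: do not disturb. Wooden clothes peg 75 x 18 x 10 mm lying flat; origin at the centre of its underside
- peg2: Bystander: do not disturb. Another such clothes peg

How it is judged (in metres and radians):
On the way, in this order (a step that is already met when the one before it is completed fails the run):
1. the mug is tipped over (more than 70 degrees) with its mouth above the box (angle between mug's own z axis and vertical above 1.22 rad and height (world z) of mug_rim above 0.09 m and x of mug_rim in the frame of box between -0.11 and 0.11 m and y of mug_rim in the frame of box between -0.14 and 0.14 m).
2. all five tablets are in the box (x of tablet1 in the frame of box between -0.08 and 0.08 m and y of tablet1 in the frame of box between -0.1 and 0.1 m and z of tablet1 in the frame of box between 0 and 0.108 m and x of tablet2 in the frame of box between -0.08 and 0.08 m and y of tablet2 in the frame of box between -0.1 and 0.1 m and z of tablet2 in the frame of box between 0 and 0.108 m and x of tablet3 in the frame of box between -0.08 and 0.08 m and y of tablet3 in the frame of box between -0.1 and 0.1 m and z of tablet3 in the frame of box between 0 and 0.108 m and x of tablet4 in the frame of box between -0.08 and 0.08 m and y of tablet4 in the frame of box between -0.1 and 0.1 m and z of tablet4 in the frame of box between 0 and 0.108 m and x of tablet5 in the frame of box between -0.08 and 0.08 m and y of tablet5 in the frame of box between -0.1 and 0.1 m and z of tablet5 in the frame of box between 0 and 0.108 m), for 0.2 s.
At the end, for the whole second after the job is handed in: All five tablets lie inside the box; the lid is shut (within 0.05 rad); the mug stands upright (within 0.08 rad) and at rest with its foot flat on the floor of the tray, wholly inside the tray's rim (its axis within 70 mm of the tray's centre along x and 100 mm along y) (all of step 2 and angle between mug's own z axis and vertical below 0.08 rad and x of mug in the frame of tray between -0.07 and 0.07 m and y of mug in the frame of tray between -0.1 and 0.1 m and z of mug in the frame of tray between 0.001 and 0.008 m and value of joint lid below 0.05 rad and linear speed of mug below 0.02 m/s and angular speed of mug below 0.2 rad/s and contact force between mug and tray above 0.5 N); the robot touches nothing.
It fails at once if the mug is dropped or banged into the tray (it meets the tray's floor at more than 0.5 m/s) (linear speed of mug above 0.5 m/s and x of mug in the frame of tray between -0.1 and 0.1 m and y of mug in the frame of tray between -0.13 and 0.13 m and z of mug in the frame of tray below 0.01 m).
It fails at once if the other mug is pushed more than 30 mm from its place or knocked over (distance of other_mug from where it was at the start of the episode above 0.03 m or angle between other_mug's own z axis and vertical above 0.6 rad).
It fails at once if the soap or the brush is pushed more than 30 mm from its place or knocked over (distance of any of soap, brush from where it was at the start of the episode above 0.03 m or angle between any of soap, brush's own z axis and vertical above 0.6 rad).
It fails at once if a clothes peg is pushed more than 30 mm from its place or knocked over (distance of any of peg1, peg2 from where it was at the start of the episode above 0.03 m or angle between any of peg1, peg2's own z axis and vertical above 0.6 rad).
It fails at once if a bottle is pushed more than 30 mm from its place or knocked over (distance of any of conditioner, spray from where it was at the start of the episode above 0.03 m or angle between any of conditioner, spray's own z axis and vertical above 0.6 rad).
It also fails if it takes over 72 s, if anything falls off the work surface, if the arm or the gripper's body presses on something with over 40 N, if the wrist force passes 120 N, or if a joint passes its speed limit or range.

ROBOT

A 6-joint arm with a two-finger parallel gripper is mounted at the origin on the work surface. World frame = base frame: x ahead of the robot, y to its left, z up, the work surface at z = 0. Lengths are in mm, angles in degrees, forces in N, time in s.
With the tool pointing down it reaches from about 350 to 725 mm from the base axis. Payload 6 kg.
Tool frame: the origin (TCP) lies at the very end of the fingers, on their centre line; the grasp point (between the pads) lies bot.tcp_to_grasp behind it (bot.tcp_to_grasp is the distance from the TCP to the grasp point, in mm); z points along the fingers, y is the line along which they close (so a half turn about z gives the same grasp; the last joint's range is limited). The gripper opens to 85 mm and grips with 20 to 120 N. Pads are 22 mm wide; open, the fingers measure 114 mm over their backs; the gripper's body (76 mm by 85 mm) begins 54 mm behind the grasp point. The pads swing forward as they close: fully open they stand 13 mm farther back than shut.
Start: joints at [88.849, 2.303, 4.859, 0, -92.561, -19.12], TCP at [207.852, 562.824, 231.261] pointing down, gripper open.
Joint ranges: [-146.85, 146.85], [-73.84, 115.35], [-62.03, 85.46], [-188.31, 113.3], [-161.28, -10.13], [-171.36, 171.36]. Speed limits (degrees/s): [147.25, 147.25, 172.46, 180, 180, 180].

INTERFACE

Orientations are given as a 3x3 rotation matrix whose columns are the frame's x, y, z axes.
In Python, from cell import readout, optics, bot gives the robot as it stands. The module is installed in compiled form; this text tells all that it offers.
- The arm moves only by the tool step_arm, never from a script. Its argument "steps" is a list that holds one entry, the list of rows, each a list of 7 numbers: the shift along the tool's x, y, z in units of 15 cm (1.0 is 15 cm), then the turn, a rotation vector about the tool's x, y, z in units of 45 degrees (1.0 is 45 degrees), then the opening, from 0 (shut) to 1 (fully open). A call has 1 to 5 rows; each row is the pose to reach, as a shift and turn from the pose commanded when the call began, along the tool's axes at that moment; what a row does not reach only later rows make up. A row lasts 1/10 s, in which the tool goes at most 50 mm and 8.59 degrees, less where a joint would pass 70% of its speed; a pose out of reach is approached as far as the arm can. A call with a number of a shift or a turn outside -1 to 1 is refused whole. A call with a gripper value outside its range is refused whole. The fingers move at their own pace and stop on an object; "force" is the grip in N (left out, the last holds). Time passes only in rows, so rows that repeat a pose let the fingers close. It gives the time, the measured TCP pose, the force, the opening and the grip force at its end, in the units of the state.
- readout.sense(): the state, without advancing time (a new reading comes with each control period).
- optics.get_image(name): name is "scene" or "top" or "wrist"; returns the picture (480x640x3 uint8, red, green, blue); there is no depth.
- optics.camera_model(name): a dict with "intrinsics" (3x3 intrinsics, pixels), "camera_from_world" (4x4, takes a point from world to camera coordinates). Camera axes: x right, y down, z forward; pixel columns grow to the right and rows downward; lengths in mm; the calibration is good to about 2 mm. A picture is of the moment at which its call begins: read the wrist's pose just before it. camera_model takes no time and is no camera call; for the wrist camera it gives the pose at the moment of the call.
- bot.finish_job(): hands the job in; it is judged then, once.
The state is a dict: "time_s": time; "q": joint angles; "qvel": joint speeds; "effort": joint torques, N m; "ee_pos": TCP position; "tool_rot": TCP orientation; "contact_force": force on the tool from outside, world axes, zero at the start; "moment": the same for the moment, N m; "grip_width": finger opening in mm; "grasp_force": force on a finger pad.
Only numpy, scipy, OpenCV 4.12 (cv2) and the standard library are available. Lean on these libraries where they do the work, as an engineer would, in place of code of your own. Each camera call takes 0.05 s, during which the arm holds its last target. There are 200 camera calls.

## Working session

There is one attempt and no reset: what is moved stays moved. The work goes in short steps, Python scripts to look and compute and a tool call to move; the robot and the scene stay as the last step left them, time stands still between calls to the robot, and variables do not carry over. Pictures are saved under pics/ and viewed, at most 13 in all, crops included, and the job is handed in when it is done.

Besides the shell and the picture viewer there is one more tool, called after "Emit:" as name(argument=value, ...) on one line, values as JSON. step_arm: Moves the arm, as the interface text tells. Its arguments: {"type":"object","properties":{"steps":{"type":"array"},"force":{"type":"number"}},"required":["steps"]}

```bash
mkdir -p pics; python3 - <<'E'
from cell import readout, optics, bot
import cv2,numpy as np
s=readout.sense();print({k:np.round(v,2).tolist() for k,v in s.items()},bot.tcp_to_grasp)
for n in("scene","top"):
    im=optics.get_image(n);cv2.imwrite(f"pics/{n}0.png",im[:,:,::-1]);m=optics.camera_model(n)
    print(n,np.round(m["intrinsics"],1).tolist(),np.round(m["camera_from_world"],3).tolist())
E
```

```text
{'time_s': 0.0, 'q': [88.85, 2.34, 4.8, -0.03, -92.56, -19.12], 'qvel': [0.03, 0.02, -0.08, 0.08, 0.02, -0.03], 'effort': [0.0, -36.82, 34.74, 6.93, -0.01, 0.0], 'ee_pos': [207.71, 562.55, 230.26], 'tool_rot': [[0.94, -0.35, -0.0], [-0.35, -0.94, -0.0], [0.0, 0.0, -1.0]], 'contact_force': [0.03, -1.13, -0.12], 'moment': [-0.0, -0.03, 0.06], 'grasp_force': 0.0, 'grip_width': 85.46} 18.700000000000003
scene [[539.2, 0.0, 310.1], [0.0, 539.2, 239.4], [0.0, 0.0, 1.0]] [[0.672, 0.74, 0.011, -383.087], [0.457, -0.403, -0.793, -163.956], [-0.583, 0.538, -0.609, 1665.456], [0.0, 0.0, 0.0, 1.0]]
top [[570.1, 0.0, 323.2], [0.0, 570.1, 241.4], [0.0, 0.0, 1.0]] [[0.019, -1.0, 0.006, -22.475], [-0.992, -0.02, -0.128, 587.842], [0.128, -0.004, -0.992, 1419.02], [0.0, 0.0, 0.0, 1.0]]
```

View pics/top0.png

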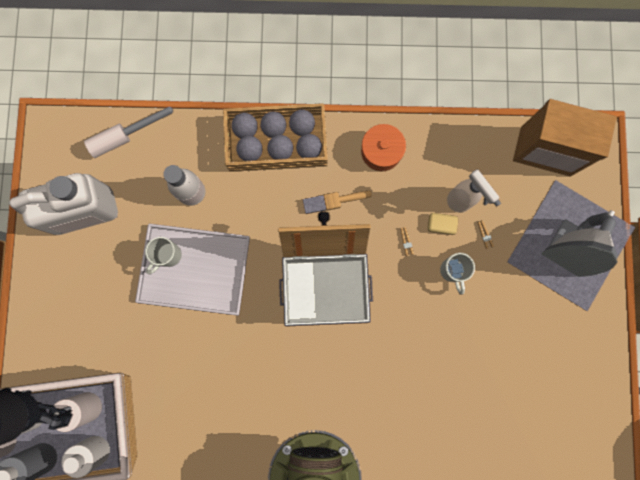

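View pics/scene0.png

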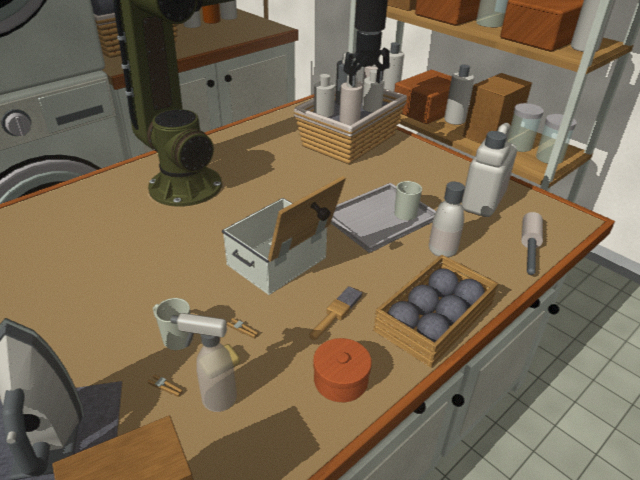

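The top view has the mug right of the box at about (458,267) with its handle toward the robot at (461,286). The box is at (326,290) with the lid open behind it. The tray is at (193,270), with the other mug at (162,252). Pegs are at (406,241) and (485,233), the soap at (443,224). Next is an enlarged crop for corner pixels.

```bash
cat > h.py <<'E'
import numpy as np,cv2
from cell import readout,optics,bot
def ray(n,uv,z,m=None):
    m=m or optics.camera_model(n);K=m["intrinsics"];T=np.array(m["camera_from_world"]);R=T[:3,:3];c=-R.T@T[:3,3]
    d=R.T@np.linalg.solve(np.array(K),[uv[0],uv[1],1.]);return c+d*(z-c[2])/d[2]
def proj(n,p,m=None):
    m=m or optics.camera_model(n);T=np.array(m["camera_from_world"]);q=T[:3,:3]@np.array(p,float)+T[:3,3];q=np.array(m["intrinsics"])@q;return q[:2]/q[2]
E
python3 - <<'E'
import cv2
im=cv2.imread("pics/top0.png")
c=cv2.resize(im[195:335,270:500],None,fx=3.4,fy=3.4,interpolation=cv2.INTER_CUBIC)
cv2.imwrite("pics/c1.png",c)
c=cv2.resize(im[215:325,125:260],None,fx=4,fy=4,interpolation=cv2.INTER_CUBIC)
cv2.imwrite("pics/c2.png",c)
E
```

```text
(no output)
```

View pics/c1.png

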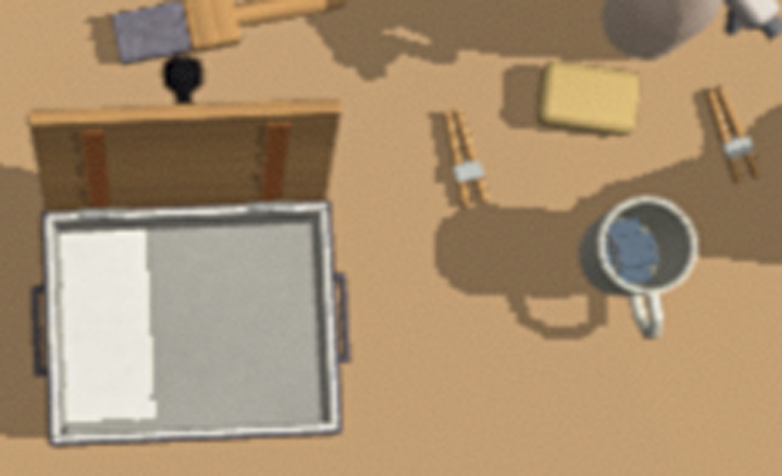

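View pics/c2.png

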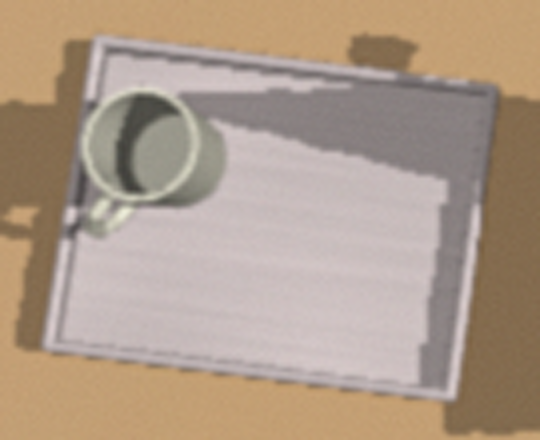

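The crop gives the box rim corners at (46,211), (328,203), (340,431) and (52,442) in crop pixels. The mug rim centre is at (647,245) with the handle end at (650,335). In the second crop, the tray corners are (97,38), (497,90), (450,398) and (45,348), and the other mug's rim is at (139,144).

```bash
python3 - <<'E'
from h import *
a=lambda x,y:(270+(x+.5)/3.4-.5,195+(y+.5)/3.4-.5); b=lambda x,y:(125+(x+.5)/4-.5,215+(y+.5)/4-.5)
def P(n,l):
    l=np.array(l);print(n,np.round(l,0).tolist());return l
box=P("box",[ray("top",a(*p),110) for p in[(46,211),(328,203),(340,431),(52,442)]])
def side(q):print("sides",[round(float(np.linalg.norm((q[i]-q[(i+1)%4])[:2]))) for i in range(4)],"c",q.mean(0).round(1))
side(box);d=box[0]-box[1]+box[3]-box[2];print("box yaw(y axis)",np.degrees(np.arctan2(-d[0],d[1])))
tr=P("tray",[ray("top",b(*p),22) for p in[(97,38),(497,90),(450,398),(45,348)]]);side(tr)
d=tr[0]-tr[1]+tr[3]-tr[2];print("tray yaw",np.degrees(np.arctan2(-d[0],d[1])))
P("mugrim",[ray("top",a(*p),90) for p in[(647,245),(599,245),(695,245),(647,197),(647,293)]])
P("handle tip z~55..70",[ray("top",a(652,335),z) for z in(45,60)])
P("other",[ray("top",b(139,144),90),ray("top",b(92,228),50)])
P("peg1",[ray("top",a(*p),5) for p in[(450,112),(476,205)]]);P("peg2",[ray("top",a(*p),5) for p in[(714,90),(745,178)]])
P("soap",[ray("top",a(*p),26) for p in[(545,65),(637,70),(632,133),(543,122)]])
L=P("lid edge corners as fn of ang",[])
c=box.mean(0)
yb=(box[0]-box[1]);yb/=np.linalg.norm(yb);xb=np.array([yb[1],-yb[0],0])
h=c+80*xb;h[2]=110
for th in np.arange(1.7,1.96,.05):
    e=h+160*(np.cos(th)*-xb+np.sin(th)*np.array([0,0,1]))
    k=h+130*(np.cos(th)*-xb+np.sin(th)*np.array([0,0,1]))+45*(np.sin(th)*xb+np.cos(th)*np.array([0,0,1]))
    u,v=proj("top",e);k=proj("top",k);print(round(th,2),(u-270)*3.4,(v-195)*3.4,(k-[270,195])*3.4,proj("scene",e))
E
```

```text
box [[540.0, 85.0, 110.0], [549.0, -115.0, 110.0], [389.0, -125.0, 110.0], [377.0, 77.0, 110.0]]
sides [201, 161, 202, 163] c [463.6 -19.7 110. ]
box yaw(y axis) 3.007818108388606
tray [[626.0, 441.0, 22.0], [598.0, 181.0, 22.0], [400.0, 204.0, 22.0], [426.0, 462.0, 22.0]]
sides [261, 199, 260, 201] c [512.4 322.1  22. ]
tray yaw -6.102994493557984
mugrim [[525.0, -347.0, 90.0], [525.0, -313.0, 90.0], [526.0, -382.0, 90.0], [560.0, -348.0, 90.0], [491.0, -347.0, 90.0]]
handle tip z~55..70 [[463.0, -361.0, 45.0], [462.0, -358.0, 60.0]]
other [[551.0, 391.0, 90.0], [501.0, 429.0, 50.0]]
peg1 [[633.0, -217.0, 5.0], [561.0, -237.0, 5.0]]
peg2 [[654.0, -422.0, 5.0], [586.0, -444.0, 5.0]]
soap [[667.0, -287.0, 26.0], [665.0, -357.0, 26.0], [616.0, -353.0, 26.0], [623.0, -285.0, 26.0]]
lid edge corners as fn of ang []
1.7 188.38175682829475 148.76928035391947 [185.99217198  94.14007301] [304.56420807 187.04212076]
1.75 187.99263708112935 136.65749023733477 [185.67597791  85.77080312] [307.13404483 188.93383581]
1.8 187.60234861605443 124.79077541920435 [185.36548959  77.78393126] [309.69463826 190.97996705]
1.85 187.21222986368 113.20804947812174 [185.06161922  70.20057491] [312.23759542 193.17522198]
1.9 186.82360200506602 101.94651918490712 [184.76523666  63.03992959] [314.75446459 195.51362136]
1.95 186.4377614029286 91.04149687905219 [184.47716647  56.3192339 ] [317.23678136 197.98851615]
```

```bash
cat >> h.py <<'E'
from scipy.spatial.transform import Rotation as Ro, Slerp
def TR(head,pitch,roll=0):
    "tool pointing at heading, pitch deg below horizontal, tool x downward at roll 0; roll about tool z"
    a,p=np.radians([head,pitch]);z=np.array([np.cos(p)*np.cos(a),np.cos(p)*np.sin(a),-np.sin(p)]);y=np.array([-np.sin(a),np.cos(a),0])
    return np.c_[np.cross(y,z),y,z]@Ro.from_euler("z",roll,degrees=True).as_matrix()
def plan(wps,start=None,nd=2):
    "wps: (pos,R); prints tool moves (units) for the calls and the predicted pose"
    s=readout.sense();p,R=(np.array(s["ee_pos"]),np.array(s["tool_rot"])) if start is None else start
    for P,Q in wps:
        P=np.array(P,float);n=1
        while True:
            f=1/n;t=R.T@((P-p)*f)/150;w=Ro.from_matrix(R.T@Q).as_rotvec(degrees=True)*f/45
            if abs(t).max()<=1 and np.linalg.norm(t)*150<=225 and np.linalg.norm(w)*45<=38:break
            n+=1
        for i in range(n,0,-1):
            t=np.round(R.T@((P-p)/i)/150,nd);w=np.round(Ro.from_matrix(R.T@Q).as_rotvec(degrees=True)/i/45,nd)
            k=int(np.ceil(max(np.linalg.norm(t)*150/50,np.linalg.norm(w)*45/8.59)+.3))
            p=p+R@t*150;R=R@Ro.from_rotvec(w*45,degrees=True).as_matrix()
            print((t.tolist()+w.tolist()),"rows",k,"->",p.round().tolist())
    return p,R
def st():
    s=readout.sense();print({k:np.round(s[k],2).tolist() for k in("time_s","q","ee_pos","contact_force","grip_width","grasp_force")});print(np.round(s["tool_rot"],3).tolist());return s
E
python3 - <<'E'
from h import *
w=[((208,563,350),TR(160,90))]
for az,r,hd in((45,520,135),(20,480,105),(-10,470,75),(-35,500,45)):
    a=np.radians(az);w.append(((r*np.cos(a),r*np.sin(a),350),TR(hd,90)))
w.append(((370,-370,260),TR(13,60)))
w.append(((396,-376,130),TR(13,30)))
plan(w)
E
```

```text
[0.0, -0.0, -0.8, 0.0, -0.0, -0.01] rows 3 -> [208.0, 563.0, 350.0]
[0.72, 0.43, 0.0, 0.0, -0.0, 0.28] rows 3 -> [287.0, 465.0, 351.0]
[0.8, 0.26, 0.0, 0.0, -0.0, 0.28] rows 3 -> [368.0, 368.0, 351.0]
[0.68, 0.28, 0.0, 0.0, -0.0, 0.33] rows 3 -> [410.0, 266.0, 351.0]
[0.73, 0.11, 0.01, 0.0, -0.0, 0.34] rows 3 -> [451.0, 163.0, 349.0]
[0.8, 0.17, -0.0, 0.0, -0.0, 0.33] rows 3 -> [457.0, 41.0, 350.0]
[0.82, -0.04, -0.0, 0.0, -0.0, 0.33] rows 3 -> [463.0, -82.0, 350.0]
[0.71, -0.0, 0.0, -0.0, -0.0, 0.33] rows 3 -> [436.0, -185.0, 350.0]
[0.68, -0.19, 0.0, -0.0, -0.0, 0.34] rows 3 -> [410.0, -288.0, 350.0]
[0.29, -0.1, 0.3, 0.09, -0.33, 0.35] rows 3 -> [390.0, -329.0, 305.0]
[0.32, -0.16, 0.23, 0.09, -0.32, 0.34] rows 3 -> [369.0, -370.0, 260.0]
[0.29, -0.08, 0.83, 0.01, -0.67, 0.0] rows 4 -> [396.0, -375.0, 131.0]
```

Emit:
step_arm(steps=[[[0,0,-0.8,0,0,0,1],[0,0,-0.8,0,0,0,1],[0,0,-0.8,0,0,0,1]]])

```text
time_s: 0.4
ee_pos: [208.6, 562.9, 356.7]
tool_rot: [[0.938, -0.347, 0.002], [-0.347, -0.938, 0.006], [0.0, -0.006, -1.0]]
contact_force: [0.6, 0.7, 0.6]
grip_width: 85.3
grasp_force: 0.0
```

Emit:
step_arm(steps=[[[0.72,0.43,0,0,0,0.28,1],[0.72,0.43,0,0,0,0.28,1],[0.72,0.43,0,0,0,0.28,1],[0.72,0.43,0,0,0,0.28,1]]])

```text
time_s: 0.8
ee_pos: [288.6, 462.7, 352.4]
tool_rot: [[0.838, -0.545, 0.001], [-0.545, -0.838, 0.001], [-0.0, -0.002, -1.0]]
contact_force: [-0.2, -1.0, 0.6]
grip_width: 85.4
grasp_force: 0.0
```

Emit:
step_arm(steps=[[[0.8,0.26,0,0,0,0.28,1],[0.8,0.26,0,0,0,0.28,1],[0.8,0.26,0,0,0,0.28,1],[0.8,0.26,0,0,0,0.28,1]]])

```text
time_s: 1.2
ee_pos: [367.9, 365.1, 351.6]
tool_rot: [[0.699, -0.715, 0.001], [-0.715, -0.699, 0.0], [0.0, -0.0, -1.0]]
contact_force: [0.2, 0.4, 0.2]
grip_width: 85.5
grasp_force: 0.0
```

Emit:
step_arm(steps=[[[0.68,0.28,0,0,0,0.33,1],[0.68,0.28,0,0,0,0.33,1],[0.68,0.28,0,0,0,0.33,1],[0.68,0.28,0,0,0,0.33,1]]])

```text
time_s: 1.6
ee_pos: [408.3, 264.3, 351.4]
tool_rot: [[0.494, -0.869, 0.0], [-0.869, -0.494, 0.0], [-0.0, -0.0, -1.0]]
contact_force: [1.1, 1.1, -0.1]
grip_width: 85.4
grasp_force: 0.0
```

Emit:
step_arm(steps=[[[0.73,0.11,0,0,0,0.34,1],[0.73,0.11,0,0,0,0.34,1],[0.73,0.11,0,0,0,0.34,1],[0.73,0.11,0,0,0,0.34,1]]])

```text
time_s: 2.0
ee_pos: [448.2, 161.6, 350.9]
tool_rot: [[0.248, -0.969, -0.001], [-0.969, -0.248, -0.0], [-0.0, 0.001, -1.0]]
contact_force: [0.2, 0.1, -0.5]
grip_width: 85.3
grasp_force: 0.0
```

Emit:
step_arm(steps=[[[0.8,0.17,0,0,0,0.33,1],[0.8,0.17,0,0,0,0.33,1],[0.8,0.17,0,0,0,0.33,1],[0.8,0.17,0,0,0,0.33,1]]])

```text
time_s: 2.4
ee_pos: [453.1, 38.6, 351.3]
tool_rot: [[-0.008, -1.0, 0.0], [-1.0, 0.008, 0.0], [-0.0, -0.0, -1.0]]
contact_force: [-0.2, 0.5, -0.0]
grip_width: 85.2
grasp_force: 0.0
```

Emit:
step_arm(steps=[[[0.82,-0.04,0,0,0,0.33,1],[0.82,-0.04,0,0,0,0.33,1],[0.82,-0.04,0,0,0,0.33,1],[0.82,-0.04,0,0,0,0.33,1]]])

```text
time_s: 2.8
ee_pos: [458.5, -84.2, 350.6]
tool_rot: [[-0.264, -0.964, -0.001], [-0.964, 0.264, -0.0], [0.001, 0.001, -1.0]]
contact_force: [0.5, 0.7, -1.3]
grip_width: 85.5
grasp_force: 0.0
```

Emit:
step_arm(steps=[[[0.71,0,0,0,0,0.33,1],[0.71,0,0,0,0,0.33,1],[0.71,0,0,0,0,0.33,1],[0.71,0,0,0,0,0.33,1]]])

```text
time_s: 3.2
ee_pos: [430.4, -186.1, 350.8]
tool_rot: [[-0.502, -0.865, -0.001], [-0.865, 0.502, 0.001], [-0.0, 0.001, -1.0]]
contact_force: [0.7, -0.1, -0.0]
grip_width: 85.6
grasp_force: 0.0
```

Emit:
step_arm(steps=[[[0.68,-0.19,0,0,0,0.34,1],[0.68,-0.19,0,0,0,0.34,1],[0.68,-0.19,0,0,0,0.34,1],[0.68,-0.19,0,0,0,0.34,1]]])

```text
time_s: 3.6
ee_pos: [404.2, -288.5, 350.6]
tool_rot: [[-0.712, -0.702, -0.001], [-0.702, 0.712, 0.001], [0.0, 0.001, -1.0]]
contact_force: [-0.3, 0.3, 0.4]
grip_width: 85.1
grasp_force: 0.0
```

Emit:
step_arm(steps=[[[0.29,-0.1,0.3,0.09,-0.33,0.35,1],[0.29,-0.1,0.3,0.09,-0.33,0.35,1],[0.29,-0.1,0.3,0.09,-0.33,0.35,1],[0.29,-0.1,0.3,0.09,-0.33,0.35,1]]])

```text
time_s: 4.0
ee_pos: [383.1, -329.1, 306.9]
tool_rot: [[-0.843, -0.477, 0.249], [-0.468, 0.878, 0.097], [-0.265, -0.035, -0.964]]
contact_force: [-0.8, 0.2, 1.0]
grip_width: 85.4
grasp_force: 0.0
```

Emit:
step_arm(steps=[[[0.32,-0.16,0.23,0.09,-0.32,0.34,1],[0.32,-0.16,0.23,0.09,-0.32,0.34,1],[0.32,-0.16,0.23,0.09,-0.32,0.34,1],[0.32,-0.16,0.23,0.09,-0.32,0.34,1]]])

```text
time_s: 4.4
ee_pos: [362.5, -369.5, 261.0]
tool_rot: [[-0.845, -0.223, 0.486], [-0.192, 0.975, 0.115], [-0.499, 0.004, -0.866]]
contact_force: [-0.9, 0.2, 0.6]
grip_width: 85.7
grasp_force: 0.0
```

```bash
python3 - <<'E'
from h import *
st();plan([((396,-376,130),TR(13,30))])
cv2.imwrite("pics/w1.png",optics.get_image("wrist")[:,:,::-1])
E
```

```text
{'time_s': 4.4, 'q': [-41.33, -20.52, -8.82, -24.17, -83.85, -37.03], 'ee_pos': [362.52, -369.53, 260.99], 'contact_force': [-0.89, 0.16, 0.58], 'grip_width': 85.66, 'grasp_force': 0.0}
[[-0.845, -0.223, 0.486], [-0.192, 0.975, 0.115], [-0.499, 0.004, -0.866]]
[0.26, -0.1, 0.86, 0.0, -0.67, -0.01] rows 4 -> [396.0, -377.0, 130.0]
```

View pics/w1.png

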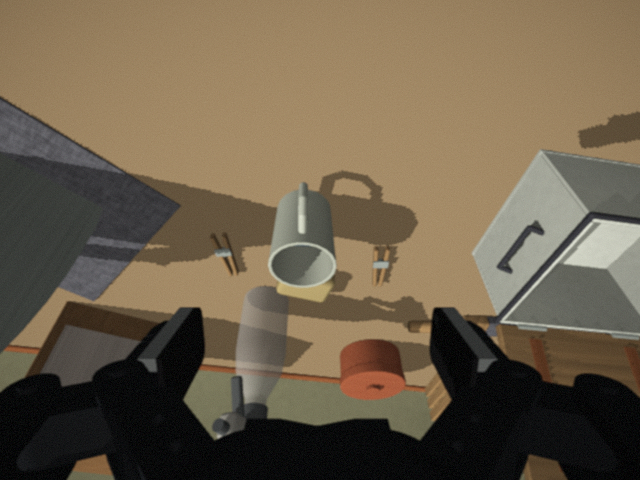

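The wrist view shows the mug with its rim centre near (303,265). The handle bar runs straight up the image from (303,232) to (303,186), so the tool is nearly aligned with it.

```bash
python3 - <<'E'
from h import *
for uv,z in(((303,265),90),((303,207),46),((303,190),30),((302.5,228),66),((302,192),0)):print(uv,z,ray("wrist",uv,z).round(1))
for p in((525,-347,90),(465,-361,46),(463.6,-19.7,110)):print(proj("wrist",p))
E
```

```text
(303, 265) 90 [ 526.3 -346.    90. ]
(303, 207) 46 [ 486.2 -355.2   46. ]
(303, 190) 30 [ 476.7 -357.5   30. ]
(302.5, 228) 66 [ 497.2 -353.    66. ]
(302, 192) 0 [ 502.3 -354.2    0. ]
[302.28037793 264.01460551]
[301.53345913 189.98080161]
[627.13203236 287.07912143]
```

Emit:
step_arm(steps=[[[0.26,-0.1,0.86,0,-0.67,-0.01,1],[0.26,-0.1,0.86,0,-0.67,-0.01,1],[0.26,-0.1,0.86,0,-0.67,-0.01,1],[0.26,-0.1,0.86,0,-0.67,-0.01,1],[0.26,-0.1,0.86,0,-0.67,-0.01,1]]])

```text
time_s: 4.95
ee_pos: [394.7, -376.8, 126.0]
tool_rot: [[-0.487, -0.228, 0.843], [-0.11, 0.974, 0.2], [-0.866, 0.005, -0.499]]
contact_force: [0.1, -0.1, 0.7]
grip_width: 85.8
grasp_force: 0.0
```

```bash
python3 - <<'E'
from h import *
st()
cv2.imwrite("pics/w2.png",optics.get_image("wrist")[:,:,::-1])
E
```

```text
{'time_s': 4.95, 'q': [-65.09, -10.66, -18.73, -61.03, -75.99, 1.01], 'ee_pos': [394.67, -376.83, 126.05], 'contact_force': [0.07, -0.14, 0.65], 'grip_width': 85.79, 'grasp_force': 0.0}
[[-0.487, -0.228, 0.843], [-0.11, 0.974, 0.2], [-0.866, 0.005, -0.499]]
```

View pics/w2.png

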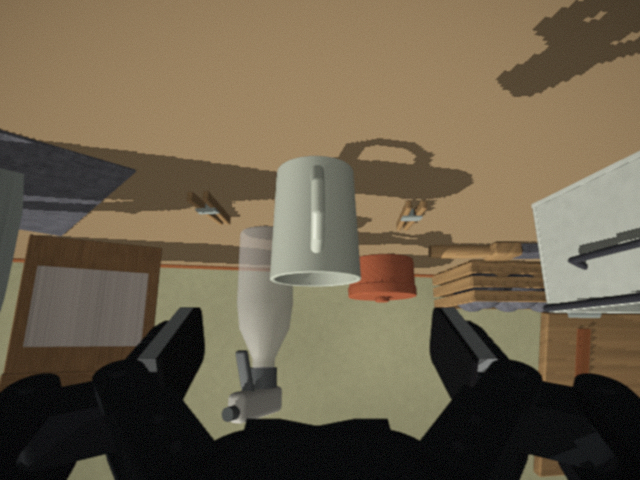

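The mug is centred ahead, with the rim at u≈315 and the handle bar at u≈317 between v 168 and 250. I'll solve the handle heading from that column.

```bash
python3 - <<'E'
from h import *
im=cv2.imread("pics/w2.png");print([int(x) for x in im[210,268:364,1]])
A=np.array([525.8,-346.5])
for h in(4,8,12,16,20):
    a=np.radians(h);d=np.array([np.cos(a),np.sin(a)])
    print(h,*[proj("wrist",[*(A-r*d),z]).round(1) for r,z in((62,46),(60,66),(60,26))],"axis",proj("wrist",[*A,46]).round(1), (A-62*d).round(1))
E
```

```text
[135, 132, 136, 135, 131, 138, 155, 168, 177, 176, 179, 176, 180, 179, 175, 178, 178, 179, 176, 176, 176, 172, 173, 168, 174, 169, 169, 168, 164, 166, 165, 159, 159, 159, 157, 158, 155, 149, 151, 146, 146, 143, 151, 170, 181, 183, 182, 174, 169, 157, 144, 132, 116, 104, 104, 94, 94, 105, 112, 112, 108, 107, 111, 110, 112, 105, 108, 104, 103, 108, 112, 101, 99, 104, 100, 102, 101, 98, 96, 96, 92, 95, 90, 91, 87, 87, 84, 99, 117, 132, 135, 133, 137, 136, 135, 132]
4 [332.5 192.1] [332.2 222.4] [331.6 165.3] axis [317.2 221.3] [ 464.  -350.8]
8 [326.  191.8] [325.8 222.1] [325.4 164.9] axis [317.2 221.3] [ 464.4 -355.1]
12 [319.3 191.6] [319.3 222. ] [319.2 164.8] axis [317.2 221.3] [ 465.2 -359.4]
16 [312.6 191.7] [312.7 222. ] [312.9 164.8] axis [317.2 221.3] [ 466.2 -363.6]
20 [306.  191.9] [306.2 222.2] [306.6 165. ] axis [317.2 221.3] [ 467.5 -367.7]
```

```bash
python3 - <<'E'
from h import *
plan([((481.1,-357.1,39),TR(12,30))])
E
```

```text
[0.22, 0.0, 0.81, 0.02, -0.0, 0.01] rows 3 -> [481.0, -358.0, 39.0]
```

Emit:
step_arm(steps=[[[0.11,0,0.3,0.01,0,0,1],[0.18,0,0.55,0.02,0,0.01,1],[0.22,0,0.73,0.02,0,0.01,1],[0.22,0,0.81,0.02,0,0.01,1],[0.22,0,0.81,0.02,0,0.01,1]]])

```text
time_s: 5.5
ee_pos: [483.7, -356.8, 41.8]
tool_rot: [[-0.487, -0.215, 0.847], [-0.111, 0.977, 0.184], [-0.866, -0.005, -0.499]]
contact_force: [-0.1, 0.6, 0.9]
grip_width: 85.3
grasp_force: 0.0
```

Emit:
step_arm(force=60, steps=[[[0,0,0,0,0,0,0],[0,0,0,0,0,0,0],[0,0,0,0,0,0,0],[0,0,0,0,0,0,0],[0,0,0,0,0,0,0]]])

```text
time_s: 6.0
ee_pos: [481.5, -358.6, 41.2]
tool_rot: [[-0.487, -0.209, 0.848], [-0.107, 0.978, 0.179], [-0.867, -0.004, -0.498]]
contact_force: [-0.2, -0.1, 0.6]
grip_width: 12.2
grasp_force: 0.2
```

Emit:
step_arm(force=100, steps=[[[0,0,0,0,0,0,0],[0,0,0,0,0,0,0],[0,0,0,0,0,0,0]]])

```text
time_s: 6.3
ee_pos: [481.8, -358.5, 41.2]
tool_rot: [[-0.487, -0.209, 0.848], [-0.107, 0.978, 0.18], [-0.867, -0.004, -0.498]]
contact_force: [-1.7, -0.3, 3.1]
grip_width: 6.0
grasp_force: 97.7
```

```bash
python3 - <<'E'
from h import *
st()
E
```

```text
{'time_s': 6.3, 'q': [-55.62, -2.36, -20.3, -65.09, -62.09, 5.84], 'ee_pos': [481.76, -358.47, 41.22], 'contact_force': [-1.75, -0.3, 3.07], 'grip_width': 5.99, 'grasp_force': 97.7}
[[-0.487, -0.209, 0.848], [-0.107, 0.978, 0.18], [-0.867, -0.004, -0.498]]
```

Emit:
step_arm(steps=[[[-0.09,0,-0.05,0,0,0,0],[-0.17,0,-0.1,0,0,0,0],[-0.26,0,-0.15,0,0,0,0],[-0.26,0,-0.15,0,0,0,0],[-0.26,0,-0.15,0,0,0,0]]])

```text
time_s: 6.8
ee_pos: [481.4, -357.5, 84.7]
tool_rot: [[-0.488, -0.21, 0.848], [-0.106, 0.978, 0.181], [-0.867, -0.002, -0.499]]
contact_force: [0.5, -0.1, -2.3]
grip_width: 5.8
grasp_force: 97.9
```

```bash
python3 - <<'E'
from h import *
s=st();print(s["moment"])
cv2.imwrite("pics/w3.png",optics.get_image("wrist")[:,:,::-1])
E
```

```text
{'time_s': 6.8, 'q': [-54.67, -6.8, -19.68, -62.74, -63.56, 0.19], 'ee_pos': [481.45, -357.5, 84.73], 'contact_force': [0.52, -0.05, -2.33], 'grip_width': 5.8, 'grasp_force': 97.87}
[[-0.488, -0.21, 0.848], [-0.106, 0.978, 0.181], [-0.867, -0.002, -0.499]]
[-6.71112727e-01  3.33228128e+00  6.54830364e-04]
```

View pics/w3.png

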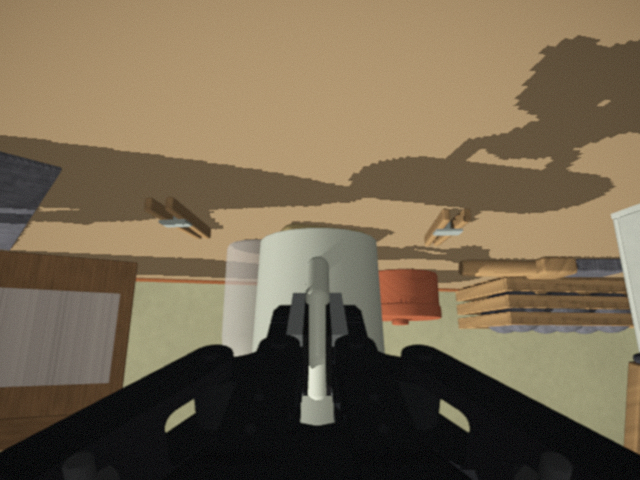

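The mug is held by the handle bar, upright and clear of the worktop, with the bar clamped between the pads at u≈318. Next it goes up and over to the box.

```bash
python3 - <<'E'
from h import *
p=plan([((475,-340,200),TR(12,30)),((462,-180,265),TR(35,15)),((462,-23,240),TR(60,0))])
print("roll"); 
E
```

```text
[-0.66, 0.12, -0.4, 0.0, 0.0, 0.0] rows 3 -> [475.0, -340.0, 200.0]
[-0.22, 0.53, -0.05, -0.24, -0.16, -0.1] rows 3 -> [468.0, -260.0, 232.0]
[-0.27, 0.51, 0.08, -0.23, -0.17, -0.1] rows 3 -> [462.0, -180.0, 266.0]
[0.01, 0.86, 0.62, -0.55, -0.33, -0.07] rows 4 -> [461.0, -23.0, 240.0]
roll
```

Emit:
step_arm(force=120, steps=[[[-0.13,0.02,-0.08,0,0,0,0],[-0.3,0.05,-0.18,0,0,0,0],[-0.48,0.09,-0.29,0,0,0,0],[-0.62,0.11,-0.38,0,0,0,0],[-0.66,0.12,-0.4,0,0,0,0]]])

```text
time_s: 7.35
ee_pos: [475.5, -340.9, 203.9]
tool_rot: [[-0.485, -0.21, 0.849], [-0.11, 0.978, 0.179], [-0.868, -0.006, -0.497]]
contact_force: [0.9, -1.4, -2.9]
grip_width: 5.3
grasp_force: 117.8
```

Emit:
step_arm(steps=[[[-0.05,0.13,-0.01,-0.06,-0.04,-0.03,0],[-0.11,0.26,-0.02,-0.12,-0.08,-0.05,0],[-0.16,0.4,-0.04,-0.18,-0.12,-0.08,0],[-0.22,0.53,-0.05,-0.24,-0.16,-0.1,0]]])

```text
time_s: 7.75
ee_pos: [467.9, -259.7, 231.5]
tool_rot: [[-0.356, -0.405, 0.842], [-0.144, 0.914, 0.378], [-0.923, 0.013, -0.384]]
contact_force: [0.3, -0.1, -2.5]
grip_width: 5.5
grasp_force: 117.9
```

Emit:
step_arm(steps=[[[-0.07,0.13,0.02,-0.06,-0.04,-0.03,0],[-0.14,0.26,0.04,-0.12,-0.08,-0.05,0],[-0.2,0.38,0.06,-0.18,-0.12,-0.08,0],[-0.27,0.51,0.08,-0.23,-0.17,-0.1,0]]])

```text
time_s: 8.15
ee_pos: [461.9, -179.7, 265.4]
tool_rot: [[-0.208, -0.575, 0.792], [-0.15, 0.818, 0.555], [-0.967, -0.003, -0.256]]
contact_force: [-0.0, 0.6, -3.3]
grip_width: 5.2
grasp_force: 118.1
```

Emit:
step_arm(steps=[[[0,0.2,0.14,-0.13,-0.08,-0.02,0],[0,0.4,0.28,-0.26,-0.15,-0.03,0],[0,0.6,0.43,-0.38,-0.23,-0.05,0],[0.01,0.76,0.56,-0.5,-0.3,-0.06,0],[0.01,0.86,0.62,-0.55,-0.33,-0.07,0]]])

```text
time_s: 8.65
ee_pos: [461.4, -21.9, 238.0]
tool_rot: [[0.001, -0.866, 0.5], [0.005, 0.5, 0.866], [-1.0, 0.002, 0.005]]
contact_force: [-0.3, -1.0, -3.4]
grip_width: 5.8
grasp_force: 118.3
```

```bash
python3 - <<'E'
from h import *
s=st();print(np.round(s["moment"],2))
plan([((462,-23,240),TR(60,0,80))]);plan([((462,-23,240),TR(60,0,-80))])
E
```

```text
{'time_s': 8.65, 'q': [-46.62, -9.04, -21.72, -86.51, -106.28, 13.05], 'ee_pos': [461.39, -21.86, 237.98], 'contact_force': [-0.34, -0.99, -3.36], 'grip_width': 5.83, 'grasp_force': 118.3}
[[0.001, -0.866, 0.5], [0.005, 0.5, 0.866], [-1.0, 0.002, 0.005]]
[-3.35  1.91 -0.06]
[-0.0, -0.0, -0.0, 0.0, 0.0, 0.59] rows 4 -> [461.0, -22.0, 238.0]
[-0.01, -0.0, -0.0, 0.0, 0.0, 0.59] rows 4 -> [462.0, -22.0, 239.0]
[-0.0, 0.0, -0.0, 0.01, 0.0, 0.6] rows 4 -> [462.0, -22.0, 239.0]
[-0.0, -0.0, -0.0, -0.0, 0.0, -0.59] rows 4 -> [461.0, -22.0, 238.0]
[-0.0, -0.01, -0.0, -0.0, 0.0, -0.59] rows 4 -> [463.0, -23.0, 239.0]
[-0.01, -0.01, -0.0, -0.01, 0.0, -0.6] rows 4 -> [462.0, -22.0, 241.0]
```

Emit:
step_arm(steps=[[[0,0.02,0,0,0,0.19,0],[0,0.04,0,0,0,0.37,0],[0,0.06,0,0,0,0.56,0],[0,0.08,0,0,0,0.74,0],[0,0.1,0,0,0,0.93,0]]])

```text
time_s: 9.15
ee_pos: [448.4, -16.0, 240.0]
tool_rot: [[-0.578, -0.642, 0.503], [0.336, 0.374, 0.864], [-0.743, 0.669, -0.0]]
contact_force: [0.4, -0.4, -2.8]
grip_width: 5.5
grasp_force: 118.3
```

Emit:
step_arm(steps=[[[0,0,0,0,0,0.19,0],[0,0,0,0,0,0.37,0],[0,0,0,0,0,0.56,0],[0,0,0,0,0,0.74,0],[0,0,0,0,0,0.93,0]]])

```text
time_s: 9.65
ee_pos: [448.5, -16.1, 240.1]
tool_rot: [[-0.859, -0.093, 0.503], [0.5, 0.054, 0.864], [-0.107, 0.994, -0.0]]
contact_force: [0.1, -0.1, -2.7]
grip_width: 5.1
grasp_force: 118.4
```

Emit:
step_arm(steps=[[[0,0,0,0,0,0.19,0],[0,0,0,0,0,0.37,0],[0,0,0,0,0,0.56,0],[0,0,0,0,0,0.74,0],[0,0,0,0,0,0.93,0]]])

```text
time_s: 10.15
ee_pos: [448.5, -16.1, 240.1]
tool_rot: [[-0.702, 0.504, 0.503], [0.409, -0.293, 0.864], [0.583, 0.812, -0.0]]
contact_force: [0.7, -0.7, -1.7]
grip_width: 5.5
grasp_force: 118.5
```

Emit:
step_arm(steps=[[[0,0,0,0,0,0.19,0],[0,0,0,0,0,0.37,0],[0,0,0,0,0,0.56,0],[0,0,0,0,0,0.74,0],[0,0,0,0,0,0.93,0]]])

```text
time_s: 10.65
ee_pos: [448.6, -16.1, 240.3]
tool_rot: [[-0.187, 0.844, 0.503], [0.109, -0.491, 0.864], [0.976, 0.216, 0.0]]
contact_force: [-0.1, 0.2, -2.5]
grip_width: 5.6
grasp_force: 118.5
```

Emit:
step_arm(steps=[[[0,0,0,0,0,0,0],[0,0,0,0,0,0,0],[0,0,0,0,0,0,0],[0,0,0,0,0,0,0],[0,0,0,0,0,0,0]]])

```text
time_s: 11.15
ee_pos: [448.4, -15.9, 240.9]
tool_rot: [[-0.194, 0.843, 0.502], [0.112, -0.489, 0.865], [0.975, 0.224, 0.0]]
contact_force: [-0.2, -0.2, -1.6]
grip_width: 5.7
grasp_force: 118.5
```

```bash
python3 - <<'E'
from h import *
s=st()
im=optics.get_image("top")[:,:,::-1];im2=optics.get_image("scene")[:,:,::-1]
c=np.vstack([cv2.resize(im[195:335,270:390],(480,560))]);d=cv2.resize(im2[160:300,160:220+60],(480,560))[:,:310]
cv2.imwrite("pics/p1.png",np.hstack([c,d]))
E
```

```text
{'time_s': 11.15, 'q': [-47.33, -11.76, -23.55, -86.4, -106.83, -154.76], 'ee_pos': [448.44, -15.88, 240.88], 'contact_force': [-0.23, -0.22, -1.64], 'grip_width': 5.7, 'grasp_force': 118.53}
[[-0.194, 0.843, 0.502], [0.112, -0.489, 0.865], [0.975, 0.224, 0.0]]
```

View pics/p1.png

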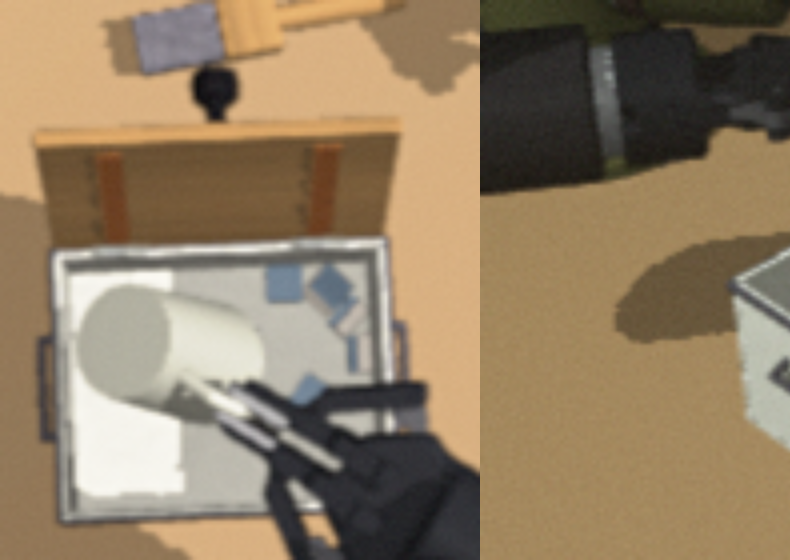

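The picture shows blue-topped tablets in the box at about (283,283), (328,288), (345,318), (352,355) and (308,390), which looks like all five. I'll give the mug a short shake, roll back and count again once it is out of the way.

Emit:
step_arm(steps=[[[0.12,0,0,0,0,0,0],[-0.05,0,0,0,0,0,0],[0.12,0,0,0,0,0,0],[-0.05,0,0,0,0,0,0],[0.05,0,0,0,0,0,0]]])

```text
time_s: 11.75
ee_pos: [446.6, -14.7, 244.3]
tool_rot: [[-0.186, 0.845, 0.502], [0.106, -0.49, 0.865], [0.977, 0.214, 0.002]]
contact_force: [-0.1, 0.6, -2.2]
grip_width: 5.1
grasp_force: 118.6
```

Emit:
step_arm(steps=[[[0,0,0,0,0,0,0],[0,0,0,0,0,-0.19,0],[0,0,0,0,0,-0.37,0],[0,0,0,0,0,-0.56,0],[0,0,0,0,0,-0.74,0]]])

```text
time_s: 12.25
ee_pos: [447.0, -15.1, 248.3]
tool_rot: [[-0.628, 0.594, 0.502], [0.365, -0.345, 0.865], [0.687, 0.727, 0.0]]
contact_force: [0.5, 0.7, -2.0]
grip_width: 5.3
grasp_force: 118.5
```

Emit:
step_arm(steps=[[[0,0,0,0,0,-0.19,0],[0,0,0,0,0,-0.37,0],[0,0,0,0,0,-0.56,0],[0,0,0,0,0,-0.74,0],[0,0,0,0,0,-0.93,0]]])

```text
time_s: 12.75
ee_pos: [447.0, -15.1, 248.3]
tool_rot: [[-0.865, 0.024, 0.502], [0.502, -0.014, 0.865], [0.027, 1.0, -0.0]]
contact_force: [0.0, -0.2, -1.4]
grip_width: 5.1
grasp_force: 118.5
```

Emit:
step_arm(steps=[[[0,0,0,0,0,-0.19,0],[0,0,0,0,0,-0.37,0],[0,0,0,0,0,-0.56,0],[0,0,0,0,0,-0.74,0],[0,0,0,0,0,-0.93,0]]])

```text
time_s: 13.25
ee_pos: [447.0, -15.1, 248.3]
tool_rot: [[-0.66, -0.559, 0.502], [0.383, 0.325, 0.865], [-0.647, 0.763, 0.0]]
contact_force: [-0.2, 0.5, -2.4]
grip_width: 5.2
grasp_force: 118.4
```

Emit:
step_arm(steps=[[[0,0,0,0,0,-0.19,0],[0,0,0,0,0,-0.37,0],[0,0,0,0,0,-0.56,0],[0,0,0,0,0,-0.74,0],[0,0,0,0,0,-0.93,0]]])

```text
time_s: 13.75
ee_pos: [447.1, -15.1, 248.3]
tool_rot: [[-0.118, -0.857, 0.502], [0.069, 0.497, 0.865], [-0.991, 0.137, 0.0]]
contact_force: [-0.5, 0.8, -1.8]
grip_width: 5.5
grasp_force: 118.4
```

```bash
cat >> h.py <<'E'
Rg=np.array([[-0.487,-0.209,0.848],[-0.107,0.978,0.18],[-0.867,-0.004,-0.498]]);Rg=Ro.from_matrix(Rg).as_matrix()
pg=np.array([481.6,-358.5,41.2]);Mg=np.array([525.8,-347.5,0])
def place(M,d):
    Z=Ro.from_euler("z",d,degrees=True).as_matrix();return np.array(M,float)+Z@(pg-Mg),Z@Rg
E
python3 - <<'E'
from h import *
s=st();p,R=place((521,261,4),13);print(p)
plan([((425,110,265),TR(38,15)),(p+[0,0,200],R),(p+[0,0,60],R)])
E
```

```text
{'time_s': 13.75, 'q': [-47.52, -12.78, -23.53, -86.66, -107.07, 3.39], 'ee_pos': [447.06, -15.08, 248.31], 'contact_force': [-0.48, 0.76, -1.76], 'grip_width': 5.47, 'grasp_force': 118.38}
[[-0.118, -0.857, 0.502], [0.069, 0.497, 0.865], [-0.991, 0.137, 0.0]]
[480.40730473 240.33909269  45.2       ]
[-0.04, 0.56, 0.65, 0.5, 0.3, -0.11] rows 4 -> [425.0, 111.0, 266.0]
[-0.08, 0.45, 0.83, 0.27, 0.33, 0.11] rows 4 -> [480.0, 240.0, 245.0]
[0.8, 0.0, 0.47, 0.0, -0.0, 0.0] rows 4 -> [481.0, 240.0, 105.0]
```

Emit:
step_arm(steps=[[[-0.01,0.11,0.13,0.1,0.06,-0.02,0],[-0.02,0.22,0.26,0.2,0.12,-0.04,0],[-0.02,0.34,0.39,0.3,0.18,-0.07,0],[-0.03,0.45,0.52,0.4,0.24,-0.09,0],[-0.04,0.56,0.65,0.5,0.3,-0.11,0]]])

```text
time_s: 14.25
ee_pos: [428.8, 81.8, 240.8]
tool_rot: [[-0.245, -0.684, 0.687], [-0.144, 0.726, 0.672], [-0.959, 0.065, -0.276]]
contact_force: [-0.5, 1.0, -2.9]
grip_width: 4.7
grasp_force: 118.3
```

Emit:
step_arm(steps=[[[-0.02,0.09,0.17,0.05,0.07,0.02,0],[-0.03,0.18,0.33,0.11,0.13,0.04,0],[-0.05,0.27,0.5,0.16,0.2,0.07,0],[-0.06,0.36,0.66,0.22,0.26,0.09,0],[-0.08,0.45,0.83,0.27,0.33,0.11,0]]])

```text
time_s: 14.75
ee_pos: [468.3, 88.3, 182.7]
tool_rot: [[-0.504, -0.549, 0.666], [-0.229, 0.829, 0.51], [-0.833, 0.105, -0.544]]
contact_force: [0.1, -2.7, -3.7]
grip_width: 5.4
grasp_force: 118.2
```

```bash
python3 - <<'E'
from h import *
s=st()
im=optics.get_image("top")[:,:,::-1].copy();cv2.imwrite("pics/t2.png",im)
c=cv2.resize(im[262:328,278:374],None,fx=4,fy=4,interpolation=cv2.INTER_CUBIC);d=cv2.resize(im[195:330,125:260],None,fx=3,fy=3,interpolation=cv2.INTER_CUBIC)
o=np.zeros((405,384+405,3),np.uint8);o[:264,:384]=c;o[:,384:]=d;cv2.imwrite("pics/p2.png",o)
p,R=place((521,261,4),13);plan([(p+[0,0,60],R),(p+[0,0,2],R)])
E
```

```text
{'time_s': 14.75, 'q': [29.55, -72.37, -59.11, -9.07, -46.82, -86.62], 'ee_pos': [468.32, 88.29, 182.73], 'contact_force': [0.1, -2.71, -3.74], 'grip_width': 5.39, 'grasp_force': 118.24}
[[-0.504, -0.549, 0.666], [-0.229, 0.829, 0.51], [-0.833, 0.105, -0.544]]
[0.18, 0.72, 0.85, 0.23, -0.08, -0.01] rows 4 -> [481.0, 240.0, 105.0]
[0.34, 0.0, 0.19, 0.0, -0.0, -0.0] rows 2 -> [480.0, 240.0, 47.0]
```

View pics/p2.png

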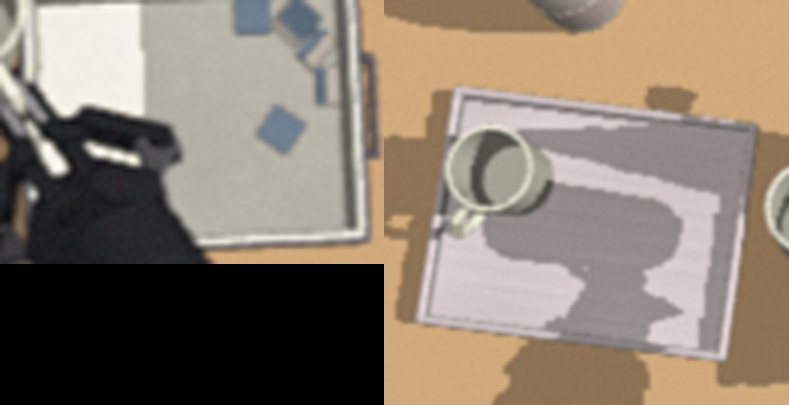

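All five tablets are in the box, in crop pixels at (252,15), (298,20), (318,50), (325,85) and (280,130). The arm is lagging near its folded limits (j2 −72°, j3 −59°), so I'll hold one row to see what the commanded pose is.

Emit:
step_arm(steps=[[[0,0,0,0,0,0,0]]])

```text
time_s: 14.9
ee_pos: [467.4, 90.8, 183.5]
tool_rot: [[-0.501, -0.556, 0.663], [-0.233, 0.824, 0.516], [-0.834, 0.104, -0.542]]
contact_force: [-0.7, -0.6, -2.9]
grip_width: 5.5
grasp_force: 118.1
```

```bash
python3 - <<'E'
from h import *
s=st();print(np.round(s["qvel"],1))
E
```

```text
{'time_s': 14.9, 'q': [29.6, -72.31, -58.91, -9.53, -46.93, -86.04], 'ee_pos': [467.35, 90.79, 183.48], 'contact_force': [-0.71, -0.59, -2.88], 'grip_width': 5.52, 'grasp_force': 118.12}
[[-0.501, -0.556, 0.663], [-0.233, 0.824, 0.516], [-0.834, 0.104, -0.542]]
[-7.2  1.1  0.9 -6.4 -1.   4.2]
```

```bash
cat >> h.py <<'E'
from scipy.optimize import least_squares
D=[([88.85,2.34,4.8,-.03,-92.56,-19.12],[207.71,562.55,230.26],[0,0,-1]),
([-41.33,-20.52,-8.82,-24.17,-83.85,-37.03],[362.52,-369.53,260.99],[.486,.115,-.866]),
([-65.09,-10.66,-18.73,-61.03,-75.99,1.01],[394.67,-376.83,126.05],[.843,.2,-.499]),
([-55.62,-2.36,-20.3,-65.09,-62.09,5.84],[481.76,-358.47,41.22],[.848,.18,-.498]),
([-54.67,-6.8,-19.68,-62.74,-63.56,.19],[481.45,-357.5,84.73],[.848,.181,-.499]),
([-46.62,-9.04,-21.72,-86.51,-106.28,13.05],[461.39,-21.86,237.98],[.5,.866,.005]),
([-47.52,-12.78,-23.53,-86.66,-107.07,3.39],[447.06,-15.08,248.31],[.502,.865,0]),
([29.6,-72.31,-58.91,-9.53,-46.93,-86.04],[467.35,90.79,183.48],[.663,.516,-.542])]
def wr(q,P):
    r0,a,o,b,h,L=P;j1,j2,j3=np.radians(q[:3]);e=j3-j2
    r=r0+a*np.sin(j2)-o*np.sin(e)+b*np.cos(e);return np.array([r*np.cos(j1),r*np.sin(j1),h+a*np.cos(j2)+o*np.cos(e)+b*np.sin(e)])
_f=least_squares(lambda P:np.concatenate([wr(q,P)+P[5]*np.array(z)-np.array(p) for q,p,z in D]),[0,350,0,350,300,200])
PAR=_f.x
def frk(q):
    j1,j2,j3,j4,j5,j6=np.radians(q);e=j3-j2
    R=Ro.from_euler("z",j1)*Ro.from_euler("y",-e)*Ro.from_euler("x",S[0]*j4)*Ro.from_euler("y",-j5)*Ro.from_euler("x",S[1]*j6)
    return R.as_matrix()
S=(-1,-1)
def fk(q):
    W=frk(q);C=W@T6;return wr(q,PAR)+PAR[5]*C[:,2],C
T6=np.array([[0,0,1],[-1,0,0],[0,-1,0]],float)
LO=[-146.85,-73.84,-62.03,-188.31,-161.28,-171.36];HI=[146.85,115.35,85.46,113.3,-10.13,171.36]
def ik(p,R,q0):
    f=lambda q:np.concatenate([(fk(q)[0]-p)/10,(fk(q)[1]-R).ravel()*10])
    r=least_squares(f,np.clip(q0,np.array(LO)+.1,np.array(HI)-.1),bounds=(LO,HI));return r.x.round(1),round(float(np.sqrt(2*r.cost)),2)
E
python3 - <<'E'
from h import *
print(PAR.round(1),_f.fun.round(1))
import h
for S in((1,1),(1,-1),(-1,1),(-1,-1)):
    h.S=S
    W=[frk(x[0]).T@np.array(x[2]) for x in D];print(S,np.round(W[4:7],2).tolist())
s=readout.sense();
for S in((1,1),(1,-1),(-1,1),(-1,-1)):
    h.S=S;print(S,(frk(s["q"]).T@np.array(s["tool_rot"])).round(2).tolist(),(frk(D[5][0]).T@np.array([[.001,-.866,.5],[.005,.5,.866],[-1,.002,.005]])).round(2).tolist())
E
```

```text
Traceback (most recent call last):
NameError: name '_f' is not defined
```

```bash
sed -i 's/\b_f\b/FIT/g' h.py; python3 - <<'E'
from h import *
print(PAR.round(1),FIT.fun.round(1).tolist())
import h
s=readout.sense();
for S in((1,1),(1,-1),(-1,1),(-1,-1)):
    h.S=S;print(S,(frk(s["q"]).T@np.array(s["tool_rot"])).round(2).tolist(),(frk(D[5][0]).T@np.array([[.001,-.866,.5],[.005,.5,.866],[-1,.002,.005]])).round(2).tolist())
E
```

```text
[-206.5  359.3 -146.3  754.9  185.1  268.9] [-196.3, 6.0, -68.9, 95.9, 112.2, 37.5, 23.2, 18.9, 27.1, 1.4, 34.0, -2.8, 9.3, 35.6, 12.0, -23.8, -66.1, -5.2, -22.8, -68.2, 2.6, -98.3, 156.4, -2.4]
(1, 1) [[-0.01, -0.24, 0.97], [1.0, -0.09, -0.01], [0.09, 0.97, 0.24]] [[-0.01, 0.55, -0.84], [1.0, 0.0, -0.01], [-0.0, -0.84, -0.55]]
(1, -1) [[-0.01, -0.24, 0.97], [-0.97, 0.22, 0.04], [-0.22, -0.95, -0.24]] [[-0.01, 0.55, -0.84], [0.9, 0.37, 0.23], [0.44, -0.75, -0.5]]
(-1, 1) [[0.0, 0.0, 1.0], [0.99, 0.14, -0.0], [-0.14, 0.99, -0.0]] [[0.0, 0.0, 1.0], [-0.9, -0.44, 0.0], [0.44, -0.9, 0.0]]
(-1, -1) [[0.0, 0.0, 1.0], [-1.0, 0.0, 0.0], [0.0, -1.0, 0.0]] [[0.0, 0.0, 1.0], [-1.0, 0.0, 0.0], [-0.0, -1.0, 0.0]]
```

```bash
python3 - <<'E'
t=open("h.py").read()
t=t.replace("r0,a,o,b,h,L=P;","r0,a,o,b,h,L,c,bx,by=P;").replace("return np.array([r*np.cos(j1),r*np.sin(j1),h","return np.array([bx+r*np.cos(j1)-c*np.sin(j1),by+r*np.sin(j1)+c*np.cos(j1),h").replace("[0,350,0,350,300,200])","[0,350,0,350,300,200,0,0,0])")
open("h.py","w").write(t)
E
python3 - <<'E'
from h import *
print(PAR.round(1),FIT.fun.round(1).tolist())
s=readout.sense();print(fk(s["q"])[0].round(1))
E
```

```text
[-405.1  459.6 -132.2  931.6  141.3  364.9 -146.8   62.     6.1] [12.2, -9.5, -86.7, 59.9, 61.1, 54.2, 16.1, 18.8, 23.2, 6.6, -0.6, -35.1, 12.6, 2.7, -5.7, -47.2, -49.5, 25.6, -50.9, -45.4, 37.6, -9.2, 22.3, -13.0]
[458.2 113.  170.4]
```

```bash
python3 - <<'E'
t=open("h.py").read()
a=t.index("def wr(");b=t.index("def frk(");
t=t[:a]+'''S=(-1,-1)
def cols(q):
    j1,j2,j3,j4,j5,j6=np.radians(q);E=lambda ax,g:Ro.from_euler(ax,g).as_matrix()
    R1=E("z",j1);R2=R1@E("y",j2);R3=R2@E("y",-j3);R4=R3@E("x",-j4);R5=R4@E("y",-j5)
    return np.c_[R1,R2[:,[0,2]],R3[:,[0,2]],R4[:,1:],R5[:,[0,2]]]
PAR=np.linalg.lstsq(np.vstack([cols(q) for q,p,z in D]),np.concatenate([p for q,p,z in D]),rcond=None)[0]
'''+t[b:]
t=t.replace("return wr(q,PAR)+PAR[5]*C[:,2],C","return cols(q)@PAR,C")
open("h.py","w").write(t)
E
python3 - <<'E'
from h import *
print(PAR.round(1));print([(cols(q)@PAR-p).round(1).tolist() for q,p,z in D])
E
```

```text
[-1.000e-01  0.000e+00  1.539e+02  0.000e+00  3.999e+02  5.515e+02
  0.000e+00 -1.966e+02 -0.000e+00  3.468e+02 -0.000e+00]
[[-0.0, -0.0, -0.0], [-0.0, -0.0, -0.0], [0.0, -0.1, 0.1], [0.0, 0.0, -0.0], [-0.0, 0.0, -0.0], [-0.0, 0.0, 0.0], [0.0, -0.0, -0.0], [-0.0, 0.0, -0.0]]
```

```bash
python3 - <<'E'
from h import *
q0=readout.sense()["q"]
for hd in(-30,0,25,45,60,75,90,110):
    for dz in(0,120):
        p,R=place((521,261,4+dz),hd-12)
        b=min((ik(p,R,g) for g in(q0,[20,0,-20,-60,-60,0],[20,0,-20,60,-60,-100],[-10,0,-20,-90,-100,0],[60,0,0,90,-90,-90])),key=lambda x:x[1]);print(hd,dz,b)
E
```

```text
-30 0 (array([   8.4,  -29.7,  -62. , -164.2,  -10.1,   56.8]), 10.21)
-30 120 (array([  68.7,  -18.2,  -38.6,   38. ,  -73.7, -171.4]), 8.99)
0 0 (array([   8. ,  -36.6,  -62. , -143.3,  -10.1,   50.1]), 5.71)
0 120 (array([  67.9,  -42.7,  -62. ,   50.7,  -56.7, -171.4]), 4.04)
25 0 (array([ 20.9, -42.4, -56.8, -86.9, -10.1,  -2.7]), 4.31)
25 120 (array([  57.6,  -54.1,  -62. ,   29. ,  -41.3, -134.5]), 3.56)
45 0 (array([ 40.6, -47.4, -62. , -21.5, -16.2, -66.9]), 0.54)
45 120 (array([ 46.5, -60.6, -62. ,   1. , -28.8, -91.4]), 0.24)
60 0 (array([  8.4, -22.2, -36.6, -62.8, -49.8,  -6.1]), 0.0)
60 120 (array([ 14.2, -34.1, -33.5, -50.9, -53.1, -26.2]), 0.0)
75 0 (array([  1.6,  -6.2, -23.5, -64.2, -67.3,   7.9]), 0.0)
75 120 (array([  3.4, -16.5, -19.7, -59.6, -72.5,  -6.4]), 0.0)
90 0 (array([  0.9,   7. , -10.8, -61.5, -80.4,  15.3]), 0.0)
90 120 (array([  1.3,  -2.2,  -6.9, -60.3, -86.4,   3.6]), 0.0)
110 0 (array([  3.9,  21.8,   6.1, -56.8, -95.5,  21.8]), 0.0)
110 120 (array([   3.5,   14. ,   10.1,  -58.3, -102.2,   12. ]), 0.0)
```

```bash
cat >> h.py <<'E'
G=[[20,0,-20,-60,-60,0],[20,0,-20,60,-60,-100],[-10,0,-20,-90,-100,0],[60,0,0,90,-90,-90],[-50,-5,-20,-65,-65,0],[-20,-20,-10,-25,-85,-40]]
def best(p,R,q0):return min((ik(p,R,g) for g in [q0]+G),key=lambda x:(x[1]>.3,x[1] if x[1]>.3 else abs(x[0]-q0).max()))
def hp(M,hd,pitch,off=0):
    "tool pose gripping handle of an upright mug at M (underside)"
    a=np.radians(hd);R=TR(hd,pitch);return np.array(M,float)-62*np.array([np.cos(a),np.sin(a),0])+[0,0,48]+(18.7-off)*R[:,2],R
E
python3 - <<'E'
from h import *
q0=readout.sense()["q"]
for pt in(50,60):
    print(pt,"orig",best(*hp((526,-347,0),12,pt),q0))
    for hd in(20,40,60,80):print(pt,hd,best(*hp((521,261,4),hd,pt),q0),best(*hp((521,261,124),hd,pt),q0))
print(best(*place((526,-347.5,3),0),q0),best(*place((526,-347.5,120),0),q0))
E
```

```text
50 orig (array([-38.4,  -7.4, -21.6, -37.6, -54.2, -23. ]), 0.0)
50 20 (array([  59.4,  -36.5,  -62. ,   31.2,  -41.3, -148.7]), 1.68) (array([  63.7,  -47.5,  -58.8,   34. ,  -52.7, -148.4]), 0.0)
50 40 (array([  51.1,  -42.5,  -62. ,   12.7,  -31.9, -109.4]), 0.14) (array([  52. ,  -47.1,  -51.1,   10.5,  -47.1, -106.5]), 0.0)
50 60 (array([ 30.7, -25.8, -38.8, -26.9, -44.1, -46.8]), 0.0) (array([ 32. , -32.1, -31.9, -21.4, -55.7, -55.4]), 0.0)
50 80 (array([ 17.6,  -8.7, -21.6, -39.9, -62.5, -13.2]), 0.0) (array([ 18.6, -15.2, -15.2, -36.4, -72.1, -22.7]), 0.0)
60 orig (array([-31.3,  -6.8, -21.5, -24.7, -55.2, -36.1]), 0.0)
60 20 (array([  59.9,  -34.2,  -58.9,   27.1,  -44.8, -145.9]), 0.0) (array([  61.1,  -38.1,  -47.1,   22.5,  -59.5, -139. ]), 0.0)
60 40 (array([  50.5,  -33.4,  -52.1,    7.8,  -42. , -104.9]), 0.0) (array([  50.6,  -37.1,  -41.1,    6.3,  -56.6, -102.7]), 0.0)
60 60 (array([ 36.4, -22.7, -37. , -15.4, -48.9, -59. ]), 0.0) (array([ 36.7, -27.5, -28.4, -13. , -61.8, -63.3]), 0.0)
60 80 (array([ 25.7,  -9.5, -22.5, -27.5, -61.4, -25.7]), 0.0) (array([ 26.2, -14.8, -14.9, -25. , -72.7, -32.3]), 0.0)
(array([-55.6,  -2.7, -20.3, -64.9, -62.2,   5.4]), 0.0) (array([-53.4, -12.6, -17. , -59.2, -66.5,  -8.7]), 0.0)
```

```bash
cat >> h.py <<'E'
def check(wps,n=6):
    s=readout.sense();p,R,q=np.array(s["ee_pos"]),np.array(s["tool_rot"]),s["q"]
    for P,Q in wps:
        sl=Slerp([0,1],Ro.from_matrix([R,Q]));w=0;jm=0
        for t in np.linspace(0,1,n+1)[1:]:
            q1,c=ik(p+(np.array(P)-p)*t,sl(t).as_matrix(),q);w=max(w,c);jm=max(jm,abs(q1-q).max());q=q1
        print("q",q,"err",w,"maxstep",jm.round(1));p,R=np.array(P,float),Q
E
python3 - <<'E'
from h import *
Rl=Ro.from_matrix([[-0.245,-0.684,0.687],[-0.144,0.726,0.672],[-0.959,0.065,-0.276]]).as_matrix()
w=[((428.8,81.8,245),Rl),((447,-15,255),TR(58,0,7)),((462,-180,265),TR(35,15)),place((526,-347.5,120),0),place((526,-347.5,12),0)]
check(w);plan(w)
E
```

```text
q [-18.8 -61.2 -43.8 -65.4 -70.6 -29.4] err 0.01 maxstep 12.9
q [ -48.3  -15.3  -24.8  -87.2 -106.     2.9] err 0 maxstep 11.5
q [-56.3 -21.  -19.2 -75.  -91.7  -1.4] err 0 maxstep 3.0
q [-53.4 -12.6 -17.  -59.2 -66.5  -8.7] err 0 maxstep 4.7
q [-55.4  -3.6 -20.2 -64.4 -62.5   4.3] err 0 maxstep 2.3
[-0.2, 0.14, -0.42, -0.17, -0.36, -0.13] rows 3 -> [429.0, 83.0, 245.0]
[-0.0, -0.55, -0.37, -0.33, -0.32, 0.02] rows 3 -> [447.0, -15.0, 255.0]
[-0.14, -0.65, -0.88, 0.53, 0.29, -0.08] rows 4 -> [462.0, -179.0, 264.0]
[0.41, -0.53, -0.19, 0.24, 0.17, 0.09] rows 3 -> [472.0, -269.0, 212.0]
[0.38, -0.58, -0.03, 0.23, 0.16, 0.1] rows 3 -> [482.0, -359.0, 161.0]
[0.62, 0.0, 0.35, 0.0, 0.0, -0.0] rows 3 -> [481.0, -359.0, 54.0]
```

Emit:
step_arm(steps=[[[-0.04,0.03,-0.08,-0.03,-0.07,-0.03,0],[-0.08,0.06,-0.17,-0.07,-0.14,-0.05,0],[-0.12,0.08,-0.25,-0.1,-0.22,-0.08,0],[-0.2,0.14,-0.42,-0.17,-0.36,-0.13,0],[-0.2,0.14,-0.42,-0.17,-0.36,-0.13,0]]])

```text
time_s: 15.4
ee_pos: [429.9, 78.5, 231.4]
tool_rot: [[-0.291, -0.665, 0.688], [-0.151, 0.742, 0.653], [-0.945, 0.086, -0.317]]
contact_force: [-0.8, 0.2, -4.0]
grip_width: 5.4
grasp_force: 118.1
```

```bash
python3 - <<'E'
from h import *
st()
w=[((447,-15,255),TR(58,0,7)),((462,-180,265),TR(35,15)),place((526,-347.5,120),0),place((526,-347.5,12),0)]
check(w);plan(w)
E
```

```text
{'time_s': 15.4, 'q': [-14.09, -62.74, -45.12, -60.39, -67.16, -34.35], 'ee_pos': [429.88, 78.46, 231.35], 'contact_force': [-0.85, 0.16, -3.97], 'grip_width': 5.43, 'grasp_force': 118.1}
[[-0.291, -0.665, 0.688], [-0.151, 0.742, 0.653], [-0.945, 0.086, -0.317]]
q [ -48.3  -15.3  -24.8  -87.2 -106.     2.9] err 0 maxstep 13.8
q [-56.3 -21.  -19.2 -75.  -91.7  -1.4] err 0 maxstep 3.0
q [-53.4 -12.6 -17.  -59.2 -66.5  -8.7] err 0 maxstep 4.7
q [-55.4  -3.6 -20.2 -64.4 -62.5   4.3] err 0 maxstep 2.3
[-0.09, -0.52, -0.38, -0.36, -0.37, -0.01] rows 4 -> [446.0, -15.0, 255.0]
[-0.15, -0.66, -0.88, 0.53, 0.3, -0.09] rows 4 -> [462.0, -180.0, 266.0]
[0.41, -0.52, -0.19, 0.24, 0.16, 0.1] rows 3 -> [471.0, -269.0, 214.0]
[0.38, -0.58, -0.03, 0.23, 0.16, 0.09] rows 3 -> [481.0, -359.0, 162.0]
[0.63, 0.0, 0.36, 0.0, 0.0, 0.0] rows 3 -> [481.0, -359.0, 53.0]
```

Emit:
step_arm(steps=[[[-0.02,-0.13,-0.1,-0.09,-0.09,0,0],[-0.04,-0.26,-0.19,-0.18,-0.18,0,0],[-0.07,-0.39,-0.29,-0.27,-0.28,0,0],[-0.09,-0.52,-0.38,-0.36,-0.37,-0.01,0],[-0.09,-0.52,-0.38,-0.36,-0.37,-0.01,0]]])

```text
time_s: 15.9
ee_pos: [448.2, -20.3, 256.6]
tool_rot: [[-0.1, -0.837, 0.537], [0.065, 0.533, 0.843], [-0.993, 0.119, 0.001]]
contact_force: [1.0, -0.1, -1.9]
grip_width: 5.9
grasp_force: 118.2
```

Emit:
step_arm(steps=[[[-0.03,-0.13,-0.18,0.11,0.06,-0.02,0],[-0.06,-0.26,-0.35,0.21,0.12,-0.04,0],[-0.09,-0.4,-0.53,0.32,0.18,-0.05,0],[-0.12,-0.53,-0.7,0.42,0.24,-0.07,0],[-0.15,-0.66,-0.88,0.53,0.3,-0.09,0]]])

```text
time_s: 16.4
ee_pos: [462.4, -183.9, 265.9]
tool_rot: [[-0.216, -0.565, 0.796], [-0.156, 0.825, 0.544], [-0.964, -0.006, -0.266]]
contact_force: [-0.3, -0.0, -3.1]
grip_width: 5.2
grasp_force: 118.3
```

Emit:
step_arm(steps=[[[0.1,-0.13,-0.05,0.06,0.04,0.03,0],[0.2,-0.26,-0.1,0.12,0.08,0.05,0],[0.31,-0.39,-0.14,0.18,0.12,0.08,0],[0.41,-0.52,-0.19,0.24,0.16,0.1,0]]])

```text
time_s: 16.8
ee_pos: [470.5, -272.1, 213.3]
tool_rot: [[-0.359, -0.389, 0.849], [-0.143, 0.921, 0.362], [-0.922, 0.009, -0.386]]
contact_force: [0.5, -0.0, -2.1]
grip_width: 5.5
grasp_force: 118.3
```

Emit:
step_arm(steps=[[[0.1,-0.15,-0.01,0.06,0.04,0.02,0],[0.19,-0.29,-0.02,0.12,0.08,0.05,0],[0.29,-0.44,-0.02,0.18,0.12,0.07,0],[0.38,-0.58,-0.03,0.23,0.16,0.09,0],[0.38,-0.58,-0.03,0.23,0.16,0.09,0]]])

```text
time_s: 17.3
ee_pos: [480.0, -361.2, 160.0]
tool_rot: [[-0.489, -0.206, 0.848], [-0.108, 0.978, 0.176], [-0.866, -0.006, -0.501]]
contact_force: [0.9, 0.0, -1.3]
grip_width: 5.3
grasp_force: 118.2
```

```bash
python3 - <<'E'
from h import *
st()
w=[place((526,-347.5,14),0),place((526,-347.5,0),0)]
check(w);plan(w)
im=optics.get_image("top")[:,:,::-1].copy();cv2.imwrite("pics/t3.png",im)
E
```

```text
{'time_s': 17.3, 'q': [-53.57, -12.51, -16.94, -59.06, -66.44, -8.52], 'ee_pos': [480.0, -361.22, 160.01], 'contact_force': [0.92, 0.01, -1.27], 'grip_width': 5.28, 'grasp_force': 118.2}
[[-0.489, -0.206, 0.848], [-0.108, 0.978, 0.176], [-0.866, -0.006, -0.501]]
q [-55.3  -3.8 -20.1 -64.3 -62.5   4. ] err 0 maxstep 2.2
q [-55.6  -2.4 -20.3 -65.1 -62.1   5.8] err 0 maxstep 0.3
[0.6, 0.02, 0.36, -0.0, -0.0, 0.0] rows 3 -> [481.0, -359.0, 55.0]
[0.08, -0.0, 0.05, -0.0, -0.0, 0.0] rows 1 -> [482.0, -359.0, 41.0]
```

Emit:
step_arm(steps=[[[0.15,0,0.09,0,0,0,0],[0.35,0.01,0.21,0,0,0,0],[0.5,0.02,0.3,0,0,0,0],[0.58,0.02,0.35,0,0,0,0],[0.6,0.02,0.36,0,0,0,0]]])

```text
time_s: 17.85
ee_pos: [480.9, -356.0, 54.3]
tool_rot: [[-0.489, -0.209, 0.847], [-0.107, 0.978, 0.179], [-0.865, -0.003, -0.501]]
contact_force: [-0.2, -0.4, -2.0]
grip_width: 5.2
grasp_force: 118.2
```

Emit:
step_arm(steps=[[[0.02,0,0.01,0,0,0,0],[0.04,0,0.02,0,0,0,0],[0.05,0,0.03,0,0,0,0],[0.065,0,0.04,0,0,0,0],[0.065,0,0.04,0,0,0,0]]])

```text
time_s: 18.35
ee_pos: [482.2, -355.6, 44.4]
tool_rot: [[-0.49, -0.211, 0.846], [-0.111, 0.977, 0.18], [-0.865, -0.006, -0.502]]
contact_force: [-0.8, -0.5, -1.8]
grip_width: 5.6
grasp_force: 118.2
```

```bash
python3 - <<'E'
from h import *
s=st();print(np.round(s["contact_force"],2),np.round(s["moment"],2))
E
```

```text
{'time_s': 18.35, 'q': [-55.1, -3.14, -20.59, -64.61, -61.88, 5.12], 'ee_pos': [482.21, -355.57, 44.4], 'contact_force': [-0.81, -0.45, -1.78], 'grip_width': 5.58, 'grasp_force': 118.19}
[[-0.49, -0.211, 0.846], [-0.111, 0.977, 0.18], [-0.865, -0.006, -0.502]]
[-0.81 -0.45 -1.78] [-0.61  3.03  0.  ]
```

Emit:
step_arm(steps=[[[0.008,0,0.004,0,0,0,0],[0.016,0,0.009,0,0,0,0],[0.02,0,0.012,0,0,0,0],[0.02,0,0.012,0,0,0,0]]])

```text
time_s: 18.75
ee_pos: [482.5, -356.0, 41.5]
tool_rot: [[-0.489, -0.211, 0.846], [-0.111, 0.977, 0.18], [-0.865, -0.006, -0.502]]
contact_force: [0.1, -0.8, 0.8]
grip_width: 5.6
grasp_force: 118.7
```

```bash
python3 - <<'E'
from h import *
s=st();print(np.round(s["contact_force"],2),np.round(s["moment"],2))
E
```

```text
{'time_s': 18.75, 'q': [-55.18, -2.78, -20.58, -64.81, -61.76, 5.55], 'ee_pos': [482.47, -355.95, 41.46], 'contact_force': [0.13, -0.75, 0.75], 'grip_width': 5.58, 'grasp_force': 118.7}
[[-0.489, -0.211, 0.846], [-0.111, 0.977, 0.18], [-0.865, -0.006, -0.502]]
[ 0.13 -0.75  0.75] [-0.43  2.19 -0.06]
```

Emit:
step_arm(steps=[[[0,0,0,0,0,0,1],[0,0,0,0,0,0,1],[0,0,0,0,0,0,1],[0,0,0,0,0,0,1],[0,0,0,0,0,0,1]]])

```text
time_s: 19.25
ee_pos: [482.2, -355.7, 40.9]
tool_rot: [[-0.49, -0.211, 0.846], [-0.111, 0.977, 0.18], [-0.865, -0.005, -0.502]]
contact_force: [0.4, -1.0, 0.4]
grip_width: 76.9
grasp_force: 0.0
```

Emit:
step_arm(steps=[[[0,0,-0.1,0,0,0,1],[0,0,-0.3,0,0,0,1],[0,0,-0.5,0,0,0,1],[0,0,-0.6,0,0,0,1],[0,0,-0.6,0,0,0,1]]])

```text
time_s: 19.75
ee_pos: [404.9, -373.4, 87.7]
tool_rot: [[-0.49, -0.209, 0.847], [-0.112, 0.978, 0.177], [-0.865, -0.008, -0.502]]
contact_force: [0.1, -1.2, 0.4]
grip_width: 85.7
grasp_force: 0.0
```

```bash
python3 - <<'E'
from h import *
st();im=optics.get_image("top")[:,:,::-1].copy();cv2.imwrite("pics/t4.png",im)
m=np.abs(im.astype(int)-cv2.imread("pics/top0.png").astype(int)).sum(2)
b=cv2.imread("pics/t4.png");
# rim estimate: greyish pixels near old mug location
for n,f in(("old",cv2.imread("pics/top0.png")),("new",b)):
    c=f[245:305,430:490].astype(int);g=(c.max(2)-c.min(2)<40)&(c.max(2)>150)
    y,x=np.nonzero(g);print(n,len(x),x.min()+430,x.max()+430,y.min()+245,y.max()+245,x.mean()+430,y.mean()+245)
M=(526.7,-345,0)
w=[hp(M,12,60,100),hp(M,12,60,0)]
check(w);plan(w)
E
```

```text
{'time_s': 19.75, 'q': [-63.79, -9.02, -21.31, -62.03, -71.49, 4.3], 'ee_pos': [404.86, -373.44, 87.72], 'contact_force': [0.06, -1.17, 0.44], 'grip_width': 85.71, 'grasp_force': 0.0}
[[-0.49, -0.209, 0.847], [-0.112, 0.978, 0.177], [-0.865, -0.008, -0.502]]
old 211 446 475 252 293 459.8009478672986 270.8957345971564
new 446 445 474 252 293 456.9775784753363 269.45739910313904
q [-35.3 -14.7 -19.2 -23.7 -66.1 -36.7] err 0 maxstep 7.2
q [-31.   -7.  -21.7 -24.6 -55.  -36.4] err 0 maxstep 1.9
[-0.25, 0.01, 0.02, -0.0, 0.66, 0.01] rows 4 -> [426.0, -367.0, 118.0]
[-0.0, 0.0, 0.66, -0.0, 0.0, -0.0] rows 3 -> [475.0, -356.0, 32.0]
```

Emit:
step_arm(steps=[[[-0.25,0.01,0.02,0,0.66,0.01,1],[-0.25,0.01,0.02,0,0.66,0.01,1],[-0.25,0.01,0.02,0,0.66,0.01,1],[-0.25,0.01,0.02,0,0.66,0.01,1],[-0.25,0.01,0.02,0,0.66,0.01,1]]])

```text
time_s: 20.3
ee_pos: [429.2, -363.8, 117.5]
tool_rot: [[-0.846, -0.211, 0.49], [-0.183, 0.977, 0.105], [-0.501, -0.001, -0.865]]
contact_force: [1.0, 0.6, -0.6]
grip_width: 85.5
grasp_force: 0.0
```

Emit:
step_arm(steps=[[[0,0,0.15,0,0,0,1],[0,0,0.35,0,0,0,1],[0,0,0.5,0,0,0,1],[0,0,0.62,0,0,0,1],[0,0,0.66,0,0,0,1]]])

```text
time_s: 20.8
ee_pos: [474.4, -353.9, 27.5]
tool_rot: [[-0.848, -0.206, 0.489], [-0.175, 0.979, 0.107], [-0.501, 0.005, -0.865]]
contact_force: [0.3, -0.4, 0.4]
grip_width: 85.6
grasp_force: 0.0
```

Emit:
step_arm(force=60, steps=[[[0,0,0,0,0,0,0],[0,0,0,0,0,0,0],[0,0,0,0,0,0,0],[0,0,0,0,0,0,0],[0,0,0,0,0,0,0]]])

```text
time_s: 21.3
ee_pos: [475.4, -355.7, 32.1]
tool_rot: [[-0.846, -0.205, 0.492], [-0.178, 0.979, 0.103], [-0.503, -0.001, -0.864]]
contact_force: [-0.6, -0.6, -0.1]
grip_width: 12.1
grasp_force: 0.6
```

Emit:
step_arm(force=110, steps=[[[0,0,0,0,0,0,0],[0,0,0,0,0,0,0],[0,0,0,0,0,0,0],[0,0,0,0,0,0,0]]])

```text
time_s: 21.7
ee_pos: [475.4, -355.9, 32.2]
tool_rot: [[-0.846, -0.206, 0.492], [-0.178, 0.979, 0.103], [-0.503, -0.001, -0.864]]
contact_force: [-3.3, 0.4, 5.1]
grip_width: 5.9
grasp_force: 107.7
```

```bash
python3 - <<'E'
from h import *
s=st();np.savez("g.npz",p=s["ee_pos"],R=s["tool_rot"])
def place2(M,d):
    Z=Ro.from_euler("z",d,degrees=True).as_matrix();return np.array(M,float)+Z@(np.array(s["ee_pos"])-[526.7,-345,0]),Z@np.array(s["tool_rot"])
w=[place2((526.7,-345,140),0),((440,-170,300),TR(20,60)),((440,60,300),TR(40,60)),place2((521,261,150),48),place2((521,261,18),48),place2((521,261,4),48)]
check(w);plan(w)
E
```

```text
{'time_s': 21.7, 'q': [-31.01, -7.17, -21.8, -24.67, -54.88, -36.42], 'ee_pos': [475.42, -355.9, 32.22], 'contact_force': [-3.3, 0.43, 5.1], 'grip_width': 5.93, 'grasp_force': 107.69}
[[-0.846, -0.206, 0.492], [-0.178, 0.979, 0.103], [-0.503, -0.001, -0.864]]
q [-30.4 -13.  -13.  -21.3 -68.2 -43.5] err 0 maxstep 2.3
q [ -7.5 -36.  -18.4 -13.5 -80.7 -63.5] err 0 maxstep 5.0
q [ 29.4 -45.3 -26.   -5.4 -79.8 -79.9] err 0 maxstep 6.4
q [ 36.8 -28.  -26.1 -12.6 -64.2 -64.2] err 0 maxstep 3.9
q [ 36.5 -23.8 -36.4 -15.  -50.3 -59.8] err 0 maxstep 2.4
q [ 36.4 -22.9 -37.1 -15.4 -48.7 -59.1] err 0 maxstep 0.3
[-0.47, -0.0, -0.81, 0.0, 0.0, 0.0] rows 4 -> [475.0, -356.0, 173.0]
[-0.22, 0.63, -0.36, -0.05, 0.0, -0.08] rows 3 -> [457.0, -263.0, 236.0]
[-0.27, 0.63, -0.34, -0.04, 0.0, -0.08] rows 3 -> [440.0, -170.0, 300.0]
[-0.23, 0.72, 0.13, -0.11, 0.0, -0.19] rows 3 -> [440.0, -55.0, 301.0]
[-0.33, 0.66, 0.19, -0.11, 0.0, -0.19] rows 3 -> [440.0, 60.0, 300.0]
[-0.21, 0.28, 0.58, -0.11, -0.0, -0.19] rows 3 -> [468.0, 137.0, 241.0]
[-0.25, 0.2, 0.6, -0.12, -0.0, -0.19] rows 3 -> [495.0, 216.0, 182.0]
[0.44, -0.0, 0.76, 0.0, -0.0, -0.0] rows 3 -> [494.0, 216.0, 50.0]
[0.05, -0.0, 0.08, 0.0, -0.0, -0.0] rows 1 -> [494.0, 215.0, 36.0]
```

Emit:
step_arm(steps=[[[-0.1,0,-0.16,0,0,0,0],[-0.2,0,-0.34,0,0,0,0],[-0.3,0,-0.52,0,0,0,0],[-0.4,0,-0.7,0,0,0,0],[-0.47,0,-0.81,0,0,0,0]]])

```text
time_s: 22.2
ee_pos: [475.3, -355.6, 173.6]
tool_rot: [[-0.846, -0.206, 0.492], [-0.178, 0.979, 0.103], [-0.503, -0.001, -0.864]]
contact_force: [-0.4, 0.2, -1.6]
grip_width: 6.2
grasp_force: 107.6
```

Emit:
step_arm(steps=[[[-0.06,0.16,-0.09,-0.01,0,-0.02,0],[-0.11,0.32,-0.18,-0.02,0,-0.04,0],[-0.17,0.47,-0.27,-0.04,0,-0.06,0],[-0.22,0.63,-0.36,-0.05,0,-0.08,0]]])

```text
time_s: 22.6
ee_pos: [456.7, -261.6, 234.3]
tool_rot: [[-0.832, -0.278, 0.48], [-0.239, 0.96, 0.143], [-0.501, 0.005, -0.865]]
contact_force: [0.4, -0.3, -1.6]
grip_width: 6.1
grasp_force: 107.7
```

Emit:
step_arm(steps=[[[-0.07,0.16,-0.09,-0.01,0,-0.02,0],[-0.14,0.32,-0.17,-0.02,0,-0.04,0],[-0.2,0.47,-0.26,-0.03,0,-0.06,0],[-0.27,0.63,-0.34,-0.04,0,-0.08,0]]])

```text
time_s: 23.0
ee_pos: [439.4, -168.5, 299.3]
tool_rot: [[-0.812, -0.345, 0.471], [-0.299, 0.939, 0.172], [-0.501, -0.0, -0.865]]
contact_force: [0.9, 0.6, -1.8]
grip_width: 6.3
grasp_force: 107.7
```

Emit:
step_arm(steps=[[[-0.06,0.18,0.03,-0.03,0,-0.05,0],[-0.12,0.36,0.07,-0.06,0,-0.1,0],[-0.17,0.54,0.1,-0.08,0,-0.14,0],[-0.23,0.72,0.13,-0.11,0,-0.19,0]]])

```text
time_s: 23.4
ee_pos: [439.5, -53.1, 298.8]
tool_rot: [[-0.748, -0.502, 0.434], [-0.435, 0.865, 0.251], [-0.501, -0.001, -0.866]]
contact_force: [-0.1, 0.2, -1.4]
grip_width: 6.3
grasp_force: 107.7
```

Emit:
step_arm(steps=[[[-0.08,0.17,0.05,-0.03,0,-0.05,0],[-0.17,0.33,0.1,-0.06,0,-0.1,0],[-0.25,0.5,0.14,-0.08,0,-0.14,0],[-0.33,0.66,0.19,-0.11,0,-0.19,0]]])

```text
time_s: 23.8
ee_pos: [439.4, 61.3, 299.1]
tool_rot: [[-0.662, -0.643, 0.384], [-0.557, 0.766, 0.321], [-0.501, -0.002, -0.866]]
contact_force: [0.8, 0.5, -1.9]
grip_width: 6.3
grasp_force: 107.7
```

Emit:
step_arm(steps=[[[-0.05,0.07,0.15,-0.03,0,-0.05,0],[-0.11,0.14,0.29,-0.06,0,-0.1,0],[-0.16,0.21,0.44,-0.08,0,-0.14,0],[-0.21,0.28,0.58,-0.11,0,-0.19,0]]])

```text
time_s: 24.2
ee_pos: [467.0, 138.5, 238.3]
tool_rot: [[-0.557, -0.765, 0.322], [-0.663, 0.644, 0.382], [-0.5, -0.001, -0.866]]
contact_force: [-0.3, 0.5, -1.8]
grip_width: 6.4
grasp_force: 107.8
```

Emit:
step_arm(steps=[[[-0.06,0.05,0.15,-0.03,0,-0.05,0],[-0.13,0.1,0.3,-0.06,0,-0.1,0],[-0.19,0.15,0.45,-0.09,0,-0.14,0],[-0.25,0.2,0.6,-0.12,0,-0.19,0],[-0.25,0.2,0.6,-0.12,0,-0.19,0]]])

```text
time_s: 24.7
ee_pos: [493.5, 217.0, 176.1]
tool_rot: [[-0.438, -0.866, 0.241], [-0.75, 0.5, 0.434], [-0.496, 0.01, -0.868]]
contact_force: [0.4, -0.1, -2.4]
grip_width: 5.6
grasp_force: 107.7
```

```bash
cat >> h.py <<'E'
def place2(M,d):
    g=np.load("g.npz");Z=Ro.from_euler("z",d,degrees=True).as_matrix();return np.array(M,float)+Z@(g["p"]-[526.7,-345,0]),Z@g["R"]
E
python3 - <<'E'
from h import *
st();w=[place2((521,261,24),48),place2((521,261,7),48)];check(w);plan(w,nd=3)
E
```

```text
{'time_s': 24.7, 'q': [36.65, -27.34, -26.03, -13.09, -64.39, -63.95], 'ee_pos': [493.49, 216.97, 176.13], 'contact_force': [0.35, -0.12, -2.37], 'grip_width': 5.6, 'grasp_force': 107.72}
[[-0.438, -0.866, 0.241], [-0.75, 0.5, 0.434], [-0.496, 0.01, -0.868]]
q [ 36.5 -24.1 -36.  -14.8 -50.9 -60. ] err 0 maxstep 2.4
q [ 36.4 -23.1 -37.  -15.3 -49.  -59.3] err 0 maxstep 0.4
[0.4, -0.02, 0.692, 0.013, -0.01, -0.004] rows 3 -> [495.0, 216.0, 56.0]
[0.057, 0.0, 0.098, 0.0, 0.0, -0.0] rows 1 -> [495.0, 216.0, 39.0]
```

Emit:
step_arm(steps=[[[0.1,0,0.17,0,0,0,0],[0.22,-0.01,0.38,0.01,0,0,0],[0.33,-0.02,0.57,0.01,-0.01,0,0],[0.38,-0.02,0.66,0.01,-0.01,0,0],[0.4,-0.02,0.69,0.01,-0.01,0,0]]])

```text
time_s: 25.2
ee_pos: [496.1, 214.0, 59.6]
tool_rot: [[-0.436, -0.863, 0.256], [-0.745, 0.506, 0.436], [-0.506, -0.001, -0.863]]
contact_force: [-0.7, -0.0, -2.4]
grip_width: 6.4
grasp_force: 107.8
```

Emit:
step_arm(steps=[[[0.01,0,0.02,0,0,0,0],[0.02,0,0.04,0,0,0,0],[0.03,0,0.06,0,0,0,0],[0.045,0,0.08,0,0,0,0],[0.055,0,0.095,0,0,0,0]]])

```text
time_s: 25.7
ee_pos: [497.2, 214.9, 45.4]
tool_rot: [[-0.434, -0.863, 0.259], [-0.744, 0.505, 0.438], [-0.509, -0.003, -0.861]]
contact_force: [0.3, -0.0, -2.4]
grip_width: 6.0
grasp_force: 107.8
```

Emit:
step_arm(steps=[[[0.002,0,0.003,0,0,0,0],[0.004,0,0.006,0,0,0,0],[0.005,0,0.009,0,0,0,0],[0.006,0,0.01,0,0,0,0]]])

```text
time_s: 26.1
ee_pos: [497.2, 214.8, 43.6]
tool_rot: [[-0.434, -0.863, 0.259], [-0.744, 0.505, 0.438], [-0.508, -0.003, -0.861]]
contact_force: [-0.9, -0.5, -0.9]
grip_width: 6.1
grasp_force: 107.8
```

```bash
python3 - <<'E'
from h import *
s=st();print(place2((521,261,4),48)[0],s["moment"])
E
```

```text
{'time_s': 26.1, 'q': [36.15, -23.27, -36.72, -15.4, -49.11, -59.19], 'ee_pos': [497.2, 214.77, 43.62], 'contact_force': [-0.9, -0.48, -0.91], 'grip_width': 6.07, 'grasp_force': 107.76}
[[-0.434, -0.863, 0.259], [-0.744, 0.505, 0.438], [-0.508, -0.003, -0.861]]
[494.78536569 215.59516804  36.22212256] [-1.55637543  0.98330966 -0.02618774]
```

Emit:
step_arm(steps=[[[0.004,0,0.006,0,0,0,0],[0.008,0,0.012,0,0,0,0],[0.012,0,0.018,0,0,0,0],[0.016,0,0.026,0,0,0,0],[0.016,0,0.026,0,0,0,0]]])

```text
time_s: 26.6
ee_pos: [497.0, 214.6, 38.6]
tool_rot: [[-0.434, -0.863, 0.258], [-0.744, 0.505, 0.437], [-0.508, -0.002, -0.861]]
contact_force: [-0.3, 0.7, -1.6]
grip_width: 5.9
grasp_force: 107.8
```

Emit:
step_arm(steps=[[[0.002,0,0.003,0,0,0,0],[0.004,0,0.006,0,0,0,0],[0.006,0,0.01,0,0,0,0],[0.007,0,0.012,0,0,0,0],[0.007,0,0.012,0,0,0,0]]])

```text
time_s: 27.1
ee_pos: [497.1, 214.7, 36.8]
tool_rot: [[-0.434, -0.863, 0.259], [-0.744, 0.505, 0.438], [-0.508, -0.002, -0.861]]
contact_force: [-0.1, -1.1, -3.0]
grip_width: 6.2
grasp_force: 107.8
```

Emit:
step_arm(steps=[[[0.002,0,0.003,0,0,0,0],[0.004,0,0.006,0,0,0,0],[0.006,0,0.01,0,0,0,0],[0.007,0,0.012,0,0,0,0],[0.007,0,0.012,0,0,0,0]]])

```text
time_s: 27.6
ee_pos: [497.8, 215.0, 36.0]
tool_rot: [[-0.433, -0.863, 0.26], [-0.743, 0.505, 0.438], [-0.51, -0.004, -0.86]]
contact_force: [-3.0, -1.7, 4.9]
grip_width: 6.3
grasp_force: 108.9
```

Emit:
step_arm(steps=[[[0,0,0,0,0,0,0.3],[0,0,0,0,0,0,0.6],[0,0,0,0,0,0,1],[0,0,0,0,0,0,1],[0,0,0,0,0,0,1]]])

```text
time_s: 28.1
ee_pos: [497.0, 214.7, 34.6]
tool_rot: [[-0.434, -0.863, 0.258], [-0.744, 0.505, 0.437], [-0.508, -0.002, -0.861]]
contact_force: [0.4, 0.0, 1.0]
grip_width: 77.9
grasp_force: 0.0
```

Emit:
step_arm(steps=[[[0,0,-0.1,0,0,0,1],[0,0,-0.3,0,0,0,1],[0,0,-0.55,0,0,0,1],[0,0,-0.8,0,0,0,1],[0,0,-1,0,0,0,1]]])

```text
time_s: 28.6
ee_pos: [458.1, 148.3, 166.3]
tool_rot: [[-0.433, -0.863, 0.261], [-0.743, 0.505, 0.438], [-0.51, -0.004, -0.86]]
contact_force: [-0.2, 0.1, -0.4]
grip_width: 85.5
grasp_force: 0.0
```

```bash
python3 - <<'E'
from h import *
s=st()
# lid pushing: from behind, fingers shut, pointing down
c=np.array([463.6,-19.7]);a=np.radians(3);xb=np.array([np.cos(a),np.sin(a),0]);z=np.array([0,0,1.])
h=np.array([*c,110])+80*xb
for th in(1.87,1.6,1.2,.8,.4,.1,0):
    e=h+160*(-np.cos(th)*xb+np.sin(th)*z);k=h+130*(-np.cos(th)*xb+np.sin(th)*z)+53*(np.sin(th)*xb+np.cos(th)*z);print(th,"edge",e.round(),"knobtop",k.round())
for p,R in((np.array([620,-20,250]),TR(0,90)),(np.array([620,-60,250]),TR(90,90)),(np.array([620,-60,250]),TR(60,60)),(np.array([620,-20,280]),TR(150,90))):print(best(p,R,s["q"]))
im=optics.get_image("top")[:,:,::-1].copy();cv2.imwrite("pics/t5.png",im)
c=cv2.resize(im[195:330,125:395],None,fx=2.9,fy=2.9,interpolation=cv2.INTER_CUBIC);cv2.imwrite("pics/p3.png",c)
E
```

```text
{'time_s': 28.6, 'q': [30.45, -36.62, -32.26, -15.4, -67.67, -58.25], 'ee_pos': [458.12, 148.33, 166.35], 'contact_force': [-0.17, 0.13, -0.41], 'grip_width': 85.53, 'grasp_force': 0.0}
[[-0.433, -0.863, 0.261], [-0.743, 0.505, 0.438], [-0.51, -0.004, -0.86]]
1.87 edge [591. -13. 263.] knobtop [632. -11. 219.]
1.6 edge [548. -15. 270.] knobtop [600. -13. 238.]
1.2 edge [486. -19. 259.] knobtop [546. -15. 250.]
0.8 edge [432. -21. 225.] knobtop [491. -18. 240.]
0.4 edge [396. -23. 172.] knobtop [445. -21. 209.]
0.1 edge [385. -24. 126.] knobtop [420. -22. 176.]
0 edge [384. -24. 110.] knobtop [414. -22. 163.]
(array([  16.6,    5.6,   10.2,   -0. ,  -94.7, -106.6]), 0.0)
(array([ 12.9,   6. ,  10.7,   0. , -94.7, -12.9]), 0.0)
(array([ -3.7,  -1.8,   6.9, -26.7, -85. , -27.2]), 0.0)
(array([ 16.6,   6. ,  13.9,   0. , -97.8,  43.4]), 0.0)
```

View pics/p3.png

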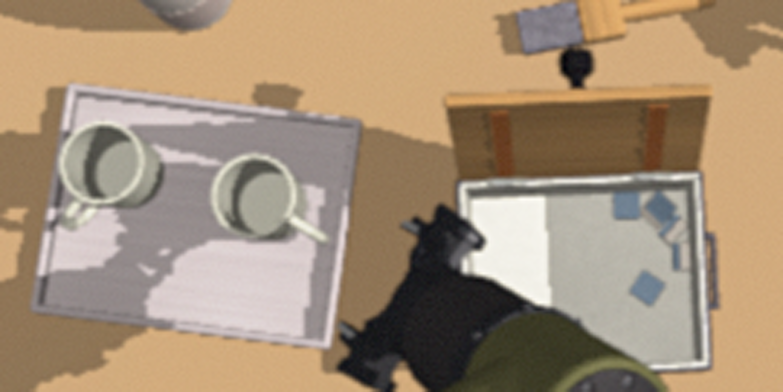

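The mug stands upright in the free half of the tray, with its rim at (254,196) in this crop, and the other mug is untouched at (105,165). All five tablets are visible in the box. Next is the lid, pushed from behind with shut fingers, off to the side of the knob.

```bash
cat >> h.py <<'E'
def lidp(th,s=140,gap=0,yl=70,w=11):
    a=np.radians(3);xb=np.array([np.cos(a),np.sin(a),0]);yb=np.array([-np.sin(a),np.cos(a),0]);z=np.array([0,0,1.])
    h=np.array([463.6,-19.7,110])+80*xb+yl*yb
    return h+s*(-np.cos(th)*xb+np.sin(th)*z)+10*(np.sin(th)*xb+np.cos(th)*z)+(w+gap)*xb
E
python3 - <<'E'
from h import *
print("mug",ray("top",(125+254.5/2.9-.5,195+196.5/2.9-.5),94).round(1))
R=TR(3,90)
A=lidp(1.87,gap=35);A[2]=232
w=[((490,130,345),TR(35,75)),(np.array([A[0],A[1],345]),R),(A,R)]
for th in(1.5,1.2,.9,.6,.35,.15,.03):w.append((lidp(th),R))
check(w,4);plan(w)
E
```

```text
mug [524.2 259.1  94. ]
q [ 38.3 -22.5  -6.3   0.9 -91.2 -93.2] err 0 maxstep 11.1
q [  23.2   11.    26.3   -0.  -105.3 -110.2] err 0 maxstep 9.8
q [  23.2    8.3   11.3   -0.   -93.  -110.2] err 0 maxstep 4.2
q [  26.5   -4.6    0.    -0.   -94.6 -113.5] err 0 maxstep 3.3
q [  28.5  -11.    -6.4   -0.   -94.6 -115.5] err 0 maxstep 1.6
q [  30.6  -17.2  -13.4   -0.   -93.8 -117.6] err 0 maxstep 1.8
q [  32.7  -22.5  -20.4   -0.   -92.2 -119.7] err 0 maxstep 1.8
q [  34.   -25.8  -25.8    0.   -90.  -121. ] err 0 maxstep 1.4
q [  34.7  -27.3  -29.6   -0.   -87.7 -121.7] err 0 maxstep 1.0
q [  34.9  -27.7  -31.5   -0.   -86.1 -121.9] err 0 maxstep 0.5
[-0.6, -0.25, -0.99, 0.2, 0.35, 0.51] rows 4 -> [491.0, 130.0, 346.0]
[-0.51, -0.94, 0.14, 0.1, 0.32, 0.71] rows 5 -> [637.0, 60.0, 345.0]
[0.0, -0.0, 0.75, -0.0, 0.0, -0.0] rows 3 -> [637.0, 60.0, 232.0]
[0.57, -0.0, -0.12, -0.0, 0.0, -0.0] rows 3 -> [552.0, 56.0, 250.0]
[0.28, -0.0, 0.04, -0.0, 0.0, -0.0] rows 2 -> [510.0, 53.0, 244.0]
[0.25, -0.0, 0.12, -0.0, 0.0, -0.0] rows 2 -> [472.0, 52.0, 226.0]
[0.21, -0.0, 0.19, -0.0, 0.0, -0.0] rows 2 -> [441.0, 50.0, 197.0]
[0.12, -0.0, 0.2, -0.0, 0.0, -0.0] rows 1 -> [423.0, 49.0, 167.0]
[0.06, -0.0, 0.18, -0.0, 0.0, -0.0] rows 1 -> [414.0, 48.0, 140.0]
[0.02, -0.0, 0.11, -0.0, 0.0, -0.0] rows 1 -> [411.0, 48.0, 124.0]
```

Emit:
step_arm(steps=[[[-0.15,-0.06,-0.25,0.05,0.09,0.13,0],[-0.3,-0.13,-0.5,0.1,0.18,0.26,0],[-0.45,-0.19,-0.75,0.15,0.26,0.38,0],[-0.6,-0.25,-0.99,0.2,0.35,0.51,0],[-0.6,-0.25,-0.99,0.2,0.35,0.51,0]]])

```text
time_s: 29.15
ee_pos: [493.8, 133.2, 343.1]
tool_rot: [[-0.793, -0.573, 0.207], [-0.553, 0.82, 0.148], [-0.255, 0.003, -0.967]]
contact_force: [0.1, 0.1, -0.7]
grip_width: 12.4
grasp_force: 0.0
```

Emit:
step_arm(steps=[[[-0.1,-0.19,0.03,0.02,0.06,0.14,0],[-0.2,-0.38,0.06,0.04,0.13,0.28,0],[-0.31,-0.56,0.08,0.06,0.19,0.43,0],[-0.41,-0.75,0.11,0.08,0.26,0.57,0],[-0.51,-0.94,0.14,0.1,0.32,0.71,0]]])

```text
time_s: 29.65
ee_pos: [638.5, 62.0, 334.7]
tool_rot: [[-0.999, -0.047, -0.008], [-0.047, 0.999, -0.004], [0.008, -0.004, -1.0]]
contact_force: [0.1, 0.9, 1.2]
grip_width: 0.4
grasp_force: 0.0
```

```bash
python3 - <<'E'
from h import *
st();A=lidp(1.87,gap=35);A[2]=232
plan([(np.array([A[0],A[1],345]),TR(3,90)),(A,TR(3,90))])
E
```

```text
{'time_s': 29.65, 'q': [23.4, 11.43, 25.66, 0.04, -104.74, -110.7], 'ee_pos': [638.53, 61.97, 334.73], 'contact_force': [0.14, 0.88, 1.19], 'grip_width': 0.37, 'grasp_force': 0.0}
[[-0.999, -0.047, -0.008], [-0.047, 0.999, -0.004], [0.008, -0.004, -1.0]]
[0.01, -0.02, -0.07, -0.0, -0.01, -0.01] rows 1 -> [637.0, 59.0, 345.0]
[0.0, 0.01, 0.75, -0.0, -0.0, 0.0] rows 3 -> [637.0, 60.0, 233.0]
```

Emit:
step_arm(steps=[[[0,0,0.2,0,0,0,0],[0.01,-0.01,0.42,0,0,0,0],[0.01,-0.01,0.6,0,0,0,0],[0.01,-0.01,0.68,0,0,0,0]]])

```text
time_s: 30.05
ee_pos: [634.4, 60.3, 229.3]
tool_rot: [[-0.999, -0.051, -0.011], [-0.051, 0.999, -0.004], [0.011, -0.004, -1.0]]
contact_force: [-0.2, 0.3, 0.3]
grip_width: 0.3
grasp_force: 0.0
```

Emit:
step_arm(steps=[[[0.12,0,-0.02,0,0,0,0],[0.24,0,-0.05,0,0,0,0],[0.36,0,-0.08,0,0,0,0],[0.47,0,-0.1,0,0,0,0],[0.57,0,-0.12,0,0,0,0]]])

```text
time_s: 30.55
ee_pos: [549.7, 56.2, 253.2]
tool_rot: [[-0.999, -0.051, -0.003], [-0.051, 0.999, -0.003], [0.003, -0.003, -1.0]]
contact_force: [1.9, 0.3, -0.3]
grip_width: 0.2
grasp_force: 0.7
```

Emit:
step_arm(steps=[[[0.09,0,0.01,0,0,0,0],[0.18,0,0.02,0,0,0,0],[0.28,0,0.04,0,0,0,0],[0.41,0,0.1,0,0,0,0],[0.53,0,0.16,0,0,0,0]]])

```text
time_s: 31.05
ee_pos: [470.4, 52.0, 229.7]
tool_rot: [[-0.999, -0.051, -0.003], [-0.051, 0.999, -0.003], [0.003, -0.002, -1.0]]
contact_force: [0.7, 0.0, 1.0]
grip_width: -0.2
grasp_force: 0.5
```

```bash
python3 - <<'E'
from h import *
st();R=TR(3,90)
plan([(lidp(t),R) for t in(.6,.35,.15,.03)])
E
```

```text
{'time_s': 31.05, 'q': [30.88, -17.21, -13.0, 0.05, -94.41, -117.97], 'ee_pos': [470.37, 52.0, 229.72], 'contact_force': [0.67, 0.03, 0.95], 'grip_width': -0.2, 'grasp_force': 0.52}
[[-0.999, -0.051, -0.003], [-0.051, 0.999, -0.003], [0.003, -0.002, -1.0]]
[0.2, -0.01, 0.22, -0.0, -0.0, -0.0] rows 2 -> [440.0, 49.0, 197.0]
[0.12, 0.0, 0.2, -0.0, -0.0, -0.0] rows 1 -> [422.0, 48.0, 167.0]
[0.05, 0.0, 0.17, -0.0, -0.0, -0.0] rows 1 -> [415.0, 47.0, 141.0]
[0.02, 0.0, 0.11, -0.0, -0.0, -0.0] rows 1 -> [412.0, 47.0, 125.0]
```

Contact forces of 1–2 N match the stiff hinge, so I'll keep following the arc down.

Emit:
step_arm(steps=[[[0.07,0,0.06,0,0,0,0],[0.14,0,0.13,0,0,0,0],[0.2,0,0.22,0,0,0,0],[0.26,0,0.32,0,0,0,0],[0.32,0,0.42,0,0,0,0]]])

```text
time_s: 31.55
ee_pos: [422.3, 49.5, 166.6]
tool_rot: [[-0.999, -0.051, -0.003], [-0.051, 0.999, -0.002], [0.003, -0.002, -1.0]]
contact_force: [1.1, 0.1, -0.0]
grip_width: 0.1
grasp_force: 0.4
```

Emit:
step_arm(steps=[[[0.03,0,0.07,0,0,0,0],[0.05,0,0.15,0,0,0,0],[0.06,0,0.21,0,0,0,0],[0.07,0,0.26,0,0,0,0],[0.07,0,0.28,0,0,0,0]]])

```text
time_s: 32.05
ee_pos: [411.2, 48.5, 123.2]
tool_rot: [[-0.999, -0.051, -0.006], [-0.051, 0.999, -0.004], [0.007, -0.004, -1.0]]
contact_force: [0.5, -0.1, 1.4]
grip_width: -0.0
grasp_force: 0.2
```

Emit:
step_arm(steps=[[[0,0,0.01,0,0,0,0],[0,0,0.02,0,0,0,0],[0,0,0.025,0,0,0,0],[0,0,0.025,0,0,0,0]]])

```text
time_s: 32.45
ee_pos: [411.6, 48.6, 120.6]
tool_rot: [[-0.999, -0.051, -0.005], [-0.051, 0.999, -0.004], [0.005, -0.003, -1.0]]
contact_force: [-1.5, -0.7, 2.0]
grip_width: -0.2
grasp_force: 1.1
```

Emit:
step_arm(steps=[[[0,0,0.01,0,0,0,0],[0,0,0.015,0,0,0,0],[0,0,0.02,0,0,0,0],[0,0,0.02,0,0,0,0]]])

```text
time_s: 32.85
ee_pos: [411.8, 48.6, 120.4]
tool_rot: [[-0.999, -0.051, -0.003], [-0.051, 0.999, -0.003], [0.003, -0.003, -1.0]]
contact_force: [-11.4, -0.3, 17.2]
grip_width: -0.3
grasp_force: 8.4
```

The lid is down on its stop: 17 N with no further travel. Now I retreat straight up and check from the cameras.

Emit:
step_arm(steps=[[[0,0,-0.2,0,0,0,0],[0,0,-0.5,0,0,0,0],[0,0,-0.8,0,0,0,0],[0,0,-1,0,0,0,0],[0,0,-1,0,0,0,0]]])

```text
time_s: 33.35
ee_pos: [413.7, 49.3, 272.0]
tool_rot: [[-0.999, -0.05, 0.002], [-0.05, 0.999, -0.001], [-0.002, -0.001, -1.0]]
contact_force: [0.9, -0.3, -0.9]
grip_width: 0.2
grasp_force: 0.0
```

```bash
python3 - <<'E'
from h import *
st();im=optics.get_image("scene")[:,:,::-1].copy();cv2.imwrite("pics/fin.png",im)
print("lid knob top expected (shut)",proj("scene",(414,-22,163)),"edge corners",[proj("scene",p).round() for p in((389,-125,120),(377,77,120))])
c=im[150:300,200:450];cv2.imwrite("pics/finc.png",cv2.resize(c,None,fx=3.2,fy=3.2,interpolation=cv2.INTER_CUBIC))
g=im.max(2)<45;sub=g[180:260,225:300];y,x=np.nonzero(sub);print("dark",len(x),x.mean()+225,y.mean()+180)
E
```

```text
{'time_s': 33.35, 'q': [35.02, -25.88, -14.92, 0.09, -100.9, -122.13], 'ee_pos': [413.69, 49.32, 272.0], 'contact_force': [0.91, -0.32, -0.88], 'grip_width': 0.23, 'grasp_force': 0.0}
[[-0.999, -0.05, 0.002], [-0.05, 0.999, -0.001], [-0.002, -0.001, -1.0]]
lid knob top expected (shut) [261.09453744 200.36960341] edge corners [array([222., 227.]), array([283., 195.])]
dark 98 260.94897959183675 204.6122448979592
```

View pics/finc.png

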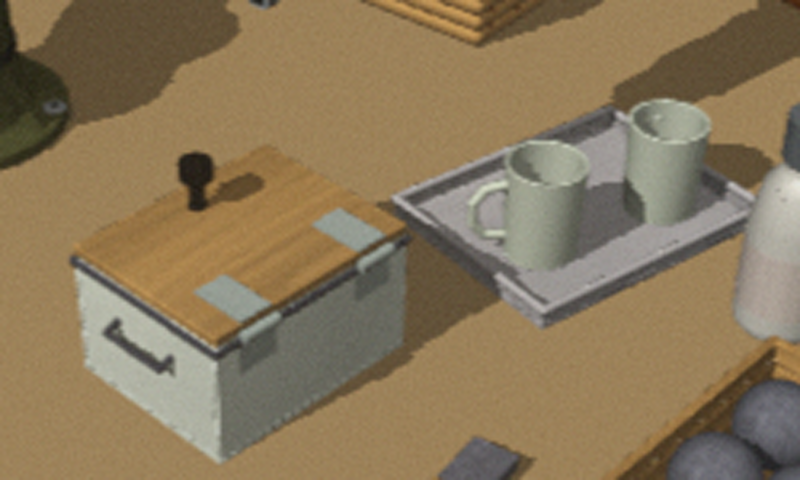

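The picture shows the lid shut flat, with its knob at (195,180) in the crop, where a shut lid should put it. Both mugs stand upright in the tray at (545,205) and (665,160), and the robot touches nothing.

```bash
python3 -c "
from cell import bot
print(bot.finish_job())"
```

```text
the job is handed in; nothing more can be done
None
```

I handed the job in at about 33 s of the 72 s allowed: all five tablets are in the box, the empty mug stands upright in the tray beside the other one, and the lid is shut; the hand-in gave no verdict.

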